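Lay out the labelling place for a sample

TASK

Lay out the labelling place around the closed blue slide box nearest the robot, using the jar, tape roll and vial that stand on the low riser at the robot's right: pull the marker up out of its two spring clips and lay it on the bench about 3 cm in front of the box (the side with the lid's lip), centred on it and parallel to its front edge; stand the sample jar on the middle of the box's lid and lay the tape roll flat on the middle of the jar's lid. Stand the vial upright on the bench midway between the box and the beaker beside it, in line with their centres. Leave the beaker, the timer and the forceps where they are.

Things in the scene. Friction and masses are not known exactly. Their poses are not given: they have to be found in the camera images.
- slide_box: closed blue hinged slide box (not the one far left at the back), fixed, 89 x 100 x 48 mm; origin at the centre of its underside; x points to its back, y to its left seen from the robot, z up. Flat lid top at z = 48 mm. Front wall at x = -40 mm; the lid's lip (20 mm wide, 36 to 42 mm up) reaches x = -45 mm. The front faces roughly to the robot, yaw 0.12 to 0.32 rad.
- beaker: clear empty beaker standing loose, 56 mm across, 72 mm high, on the left or the right of the slide box, 0.17 to 0.19 m from it centre to centre, level with it in the box's own x to within 10 mm. Origin at the centre of its underside. Not to be moved.
- marker_holder: grey marker holder fixed to the bench, base 44 x 120 x 8 mm, long axis y; origin at the centre of its underside. Two steel C-shaped spring clips, 12 mm wide, at y = -40 and +40 mm, open upwards, 48 mm high, hold the marker with its underside 20 mm above the bench. It comes out straight up: the jaws resist with 3 to 10 N in all, then snap open.
- marker: white felt marker with a black cap, loose, 16 mm thick, 126 mm long along its y axis; origin at the middle of its underside (8 mm below its axis), z up. Starts held in the two clips of the holder, parallel to the holder's y; can be gripped across its middle, between the clips.
- sample_jar: closed white sample jar with a yellow screw lid that is part of it, loose, 58 mm across, 74 mm high, flat lid; origin at the centre of its underside, z up. About 0.13 kg. Starts on the riser, in a row with the tape roll and the vial, in any order.
- riser: grey low bench riser, fixed, top 85 x 300 mm (long axis y), 60 mm high; origin at the middle of its foot. The jar, the tape roll and the vial stand on it in a row, in any order, 95 mm apart. Instruments up to 0.34 m high stand on the bench close behind it (all of x > 0.43 from y = 0.16 to the right): carry things round in front of them.
- tape_roll: cream roll of label tape lying flat on the riser, loose, 61 mm across, 19 mm high; origin at the centre of its underside, z up.
- vial: small upright brown vial with a black cap on the riser, loose, 17 mm across, 62 mm high, light (about 20 g); origin at the centre of its underside, z up. Grip its body, between 15 and 45 mm above its foot.
- timer: white kitchen-style timer standing on the bench left of the work, 20 (x) x 62 (y) x 60 mm, a bystander; origin at the centre of its underside.
- forceps: steel forceps lying on the bench behind the box, 122 mm long along y, 13 mm wide, 8 mm high, a bystander; origin at the centre of its underside.

How it is judged:
At the end, for the whole second after the job is handed in: At rest: marker on the bench, 63-108 mm before the box centre, 20 mm sideways, 0.2 rad; jar upright on the box, 15 mm; tape flat on the jar, 12 mm; vial upright on the bench, 74-118 mm from the box, 63-106 mm from the beaker, within 20 mm of the box's y axis (x of marker in the frame of slide_box between -0.108 and -0.063 m and y of marker in the frame of slide_box between -0.02 and 0.02 m and angle between the y axis of marker and the y axis of slide_box, either way round below 0.2 rad and height (world z) of marker below 0.02 m and horizontal distance between sample_jar and slide_box below 0.015 m and angle between each of sample_jar, tape_roll, vial's own z axis and vertical below 0.1 rad and z of sample_jar in the frame of slide_box between 0.043 and 0.053 m and horizontal distance between tape_roll and sample_jar below 0.012 m and z of tape_roll in the frame of sample_jar between 0.069 and 0.079 m and horizontal distance between vial and slide_box between 0.074 and 0.118 m and horizontal distance between vial and beaker between 0.063 and 0.106 m and x of vial in the frame of slide_box between -0.02 and 0.02 m and height (world z) of vial below 0.01 m and linear speed of each of marker, sample_jar, tape_roll, vial below 0.02 m/s); the robot touches nothing.
It fails at once if the beaker is shifted by more than 20 mm (distance of beaker from where it was at the start of the episode above 0.02 m).
It fails at once if the timer is shifted by more than 20 mm (distance of timer from where it was at the start of the episode above 0.02 m).
It fails at once if the forceps is shifted by more than 20 mm (distance of forceps from where it was at the start of the episode above 0.02 m).
It also fails if it takes over 141 s, if anything falls off the work surface, if the arm or the gripper's body presses on something with over 40 N, if the wrist force passes 120 N, or if a joint passes its speed limit or range.

ROBOT

A 7-joint arm with a two-finger parallel gripper is mounted at the origin on a cart in front of the work surface, level with it; the furniture and walls round the work are solid. World frame = base frame: x ahead of the robot, y to its left, z up, the work surface at z = 0. Lengths are in m, angles in rad, forces in N, time in s.
With the tool pointing down it reaches from about 0.4 to 0.85 m from the base axis. Payload 10.4 kg.
Tool frame: the origin (TCP) lies at the very end of the fingers, on their centre line; the grasp point (between the pads) lies 19 mm behind it; z points along the fingers, y is the line along which they close (so a half turn about z gives the same grasp; the last joint's range is limited). The gripper opens to 85 mm and grips with 20 to 120 N. Pads are 22 mm wide; open, the fingers measure 114 mm over their backs; the gripper's body (76 mm by 85 mm) begins 54 mm behind the grasp point. The pads swing forward as they close: fully open they stand 13 mm farther back than shut.
Start: joints at [1.208, 0.332, -0.065, 1.46, 0.022, 1.35, -0.088], TCP at [0.208, -0.589, 0.231] pointing down, gripper open.
Joint ranges: [-2.6, 2.6], [-0.5, 2.12], [-1.47, 1.34], [0.16, 2.42], [-1.27, 4.41], [0.06, 2.06], [-2.6, 2.6]. Speed limits (rad/s): [2.22, 2.22, 2.79, 2.79, 3.14, 3.14, 3.14].

INTERFACE

Orientations are given as a unit quaternion [x, y, z, w].
In Python, from workcell import manip, vision, order gives the robot as it stands. The module is installed in compiled form; this text tells all that it offers.
- The arm moves only by the tool move_arm, never from a script. Its argument "motion" is a list of rows, each a list of 3 entries, a list of its own where there are three numbers: the shift along the tool's x, y, z scaled (see below), then the turn, a rotation vector about the tool's x, y, z scaled (see below), then the opening, from -1 (shut) to 1 (fully open). In form: [[[dx, dy, dz], [wx, wy, wz], hand], ...]. A call has 1 to 12 rows; each row shifts and turns the commanded pose from where the row before left it, along the tool's axes as they then stand; what a row does not reach is not made up. The controller multiplies each number of a shift by 0.75 m and each number of a turn by pi/4 rad. A row lasts 1/10 s, in which the tool goes at most 50 mm and 8.59 degrees, less where a joint would pass 70% of its speed; a pose out of reach is approached as far as the arm can. A call with a number of a shift or a turn outside -1 to 1 is refused whole. A call with a gripper value outside its range is refused whole. The fingers move at their own pace and stop on an object; "newtons" is the grip in N (left out, the last holds). Time passes only in rows, so rows that do not move let the fingers close. It gives the time, the measured TCP pose, the force, the opening and the grip force at its end, in the units of the state.
- manip.get_obs(): the state, without advancing time (a new reading comes with each control period).
- vision.camera(name): name is "scene" or "top" or "wrist"; returns a dict with "pixels" (420x560x3 uint8, red, green, blue), "fx", "fy", "cx", "cy" (pixels), "R" (3x3) and "t" (3): a world point X has camera coordinates R X + t. Camera axes: x right, y down, z forward; pixel columns grow to the right and rows downward; lengths in m; the calibration is good to about 2 mm. A picture is of the moment at which its call begins. There is no depth.
- order.hand_in(): hands the job in; it is judged then, once.
The state is a dict: "clock": time; "joint_pos": joint angles; "joint_velocities": joint speeds; "tau": joint torques, N m; "position": TCP position; "ee_rot": TCP orientation; "ft_force": force on the tool from outside, world axes, zero at the start; "torque": the same for the moment, N m; "grip_width": opening from 0.0 (shut) to 1.0 (fully open); "grasp_force": force on a finger pad.
Only numpy, scipy, OpenCV 4.12 (cv2) and the standard library are available. Lean on these libraries where they do the work, as an engineer would, in place of code of your own. Each camera call takes 0.05 s, during which the arm holds its last target. There are 200 camera calls.

## Working session

There is one attempt and no reset: what is moved stays moved. The work goes in short steps, Python scripts to look and compute and a tool call to move; the robot and the scene stay as the last step left them, time stands still between calls to the robot, and variables do not carry over. Pictures are saved under pics/ and viewed, at most 14 in all, crops included, and the job is handed in when it is done.

Besides the shell and the picture viewer there is one more tool, called after "Call:" as name([rows], argument=value, ...), one row to a line, values as JSON. move_arm: Moves the arm, as the interface text tells. Its arguments: {"type":"object","properties":{"motion":{"type":"array"},"newtons":{"type":"number"}},"required":["motion"]}

```bash
mkdir -p pics
python3 - <<'E'
from workcell import manip, vision
import cv2,json
o=manip.get_obs(); print({k:(v.tolist() if hasattr(v,'tolist') else v) for k,v in o.items()})
import pickle
for n in ("scene","top"):
    c=vision.camera(n); pickle.dump(c,open(f'pics/{n}0.pkl','wb'))
    cv2.imwrite(f'pics/{n}0.png',c['pixels'][:,:,::-1]); print(n,c['fx'],c['cx'],c['cy'],c['R'],c['t'])
E
```

```text
{'clock': 0.0, 'joint_pos': [1.208416123421899, 0.33285639258035404, -0.06468460993076894, 1.46093800718056, 0.021606500716400207, 1.3499068145405386, -0.08850193113511684], 'joint_velocities': [9.45466439644173e-05, -6.140331013528735e-05, -0.0004195720510938828, 0.0010476555796567646, 0.0010631092551544924, 0.001021258148739891, -0.0023351918048393422], 'tau': [0.00028542481231852435, -62.545387744903564, 0.04902433371171355, -39.15911078453064, 0.016222908161580563, 0.010138964862562716, 5.938884157785651e-06], 'position': [0.20815863307485558, -0.5889187316852976, 0.23052714633609217], 'ee_rot': [0.9856026118292228, 0.16907688322761585, -0.00015751071564066844, -0.0006886971930928322], 'ft_force': [0.36939058012686726, -0.17693980394604492, -0.09369194588686314], 'torque': [-0.015901850143158546, -0.06128104045404098, 0.04939297557975062], 'grasp_force': 0.0, 'grip_width': 0.999575169449705}
scene 441.39198330618495 282.52910319611016 210.40733034822145 [[-0.67121943 -0.74123542 -0.00587638]
 [-0.46442632  0.42670955 -0.77603296]
 [ 0.57773062 -0.51815926 -0.63066498]] [0.44485013 0.26218504 1.08401866]
top 410.8478932484 279.697625667409 204.30696997460382 [[-8.85022287e-03 -9.99960163e-01 -1.16027514e-03]
 [-9.84542163e-01  8.91672882e-03 -1.74920612e-01]
 [ 1.74923990e-01 -4.05746602e-04 -9.84581857e-01]] [0.1016777  0.51509837 1.25310367]
```

View pics/scene0.png

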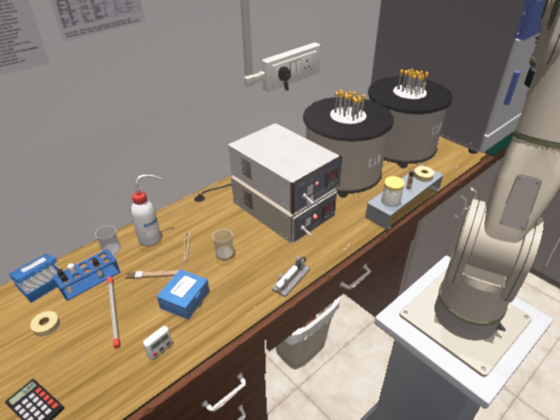

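View pics/top0.png

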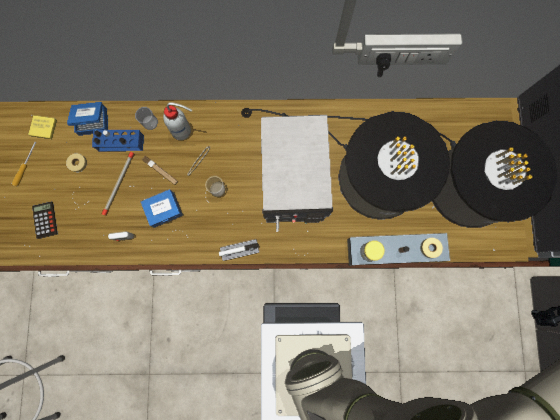

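The top view shows the box at (161,208), beaker (215,187), holder with marker (239,250), riser with jar (374,250), vial (404,249) and tape (432,247). The timer is at (120,237) and the forceps at (199,160). The scene view agrees: box (183,293), beaker (223,245), jar (393,190).

```bash
cat > h.py <<'E'
import numpy as np, cv2, pickle
from workcell import manip, vision
from scipy.spatial.transform import Rotation as Rot
def load(n): return pickle.load(open(f'pics/{n}.pkl','rb'))
def grab(n,tag):
    c=vision.camera(n); pickle.dump(c,open(f'pics/{tag}.pkl','wb')); cv2.imwrite(f'pics/{tag}.png',c['pixels'][:,:,::-1]); return c
def cast(c,uv,z):
    uv=np.atleast_2d(np.asarray(uv,float)); R=np.array(c['R']); t=np.array(c['t'])
    d=np.c_[(uv[:,0]-c['cx'])/c['fx'],(uv[:,1]-c['cy'])/c['fy'],np.ones(len(uv))]@R
    o=-R.T@t
    return o+d*((z-o[2])/d[:,2])[:,None]
def proj(c,X):
    p=np.atleast_2d(X)@np.array(c['R']).T+np.array(c['t']); return np.c_[c['fx']*p[:,0]/p[:,2]+c['cx'],c['fy']*p[:,1]/p[:,2]+c['cy']]
def blobs(c,lo,hi,roi,amin=15):
    x0,y0,x1,y1=roi; hsv=cv2.cvtColor(np.ascontiguousarray(c['pixels']),cv2.COLOR_RGB2HSV)
    m=np.zeros(hsv.shape[:2],np.uint8); m[y0:y1,x0:x1]=cv2.inRange(hsv,np.array(lo),np.array(hi))[y0:y1,x0:x1]
    cs,_=cv2.findContours(m,cv2.RETR_EXTERNAL,cv2.CHAIN_APPROX_NONE)
    return m,sorted([k for k in cs if cv2.contourArea(k)>=amin],key=cv2.contourArea,reverse=True)
def to_tool(dp,q=None):
    "world shift -> tool-axis shift in move units"
    o=manip.get_obs(); return Rot.from_quat(o['ee_rot'] if q is None else q).inv().apply(dp)/0.75
E
python3 - <<'E'
from h import *
t=load('top0'); s=load('scene0')
def crop(c,x0,y0,x1,y1,f): return cv2.resize(c['pixels'][y0:y1,x0:x1,::-1],None,fx=f,fy=f,interpolation=cv2.INTER_CUBIC)
a=crop(t,100,180,270,270,4)[:,:680]; cv2.imwrite('pics/c1.png',a)
b=crop(t,340,225,460,270,5); d=crop(s,360,150,450,225,5)
W=max(b.shape[1],d.shape[1]); pad=lambda i:cv2.copyMakeBorder(i,0,0,0,W-i.shape[1],0)
cv2.imwrite('pics/c2.png',np.vstack([pad(b),pad(d)]))
for n,c,roi in(('top',t,(135,185,190,230)),('scene',s,(150,265,215,320))):
    m,k=blobs(c,(98,120,40),(125,255,255),roi,50); r=cv2.minAreaRect(k[0]); print(n,'box',r)
    P=cast(c,cv2.boxPoints(r),0.048);print(P.round(3)[:,:2], P.mean(0).round(3))
for n,c,roi in(('top',t,(345,230,455,268)),('scene',s,(375,160,440,215))):
    m,k=blobs(c,(22,120,120),(36,255,255),roi,20)
    for q in k[:2]: (u,v),r=cv2.minEnclosingCircle(q);e=cv2.fitEllipse(q);print(n,'jarlid',e,cast(c,e[0],0.134).round(4), r*2)
    m,k=blobs(c,(15,30,130),(36,119,255),roi,20)
    for q in k[:3]: e=cv2.fitEllipse(q);print(n,'tape',e,cast(c,e[0],0.079).round(4))
    m,k=blobs(c,(0,0,0),(180,255,60),roi,8)
    for q in k[:4]: x=cv2.minAreaRect(q);print(n,'dark',x,cast(c,x[0],0.122).round(4))
E
```

```text
top box ((160.2908935546875, 207.7480010986328), (27.804805755615234, 32.51660919189453), 68.74949645996094)
[[0.531 0.538]
 [0.568 0.444]
 [0.485 0.409]
 [0.448 0.502]] [0.508 0.473 0.048]
scene box ((180.86203002929688, 291.13531494140625), (34.124656677246094, 46.659393310546875), 33.023868560791016)
[[0.517 0.551]
 [0.589 0.435]
 [0.483 0.417]
 [0.423 0.53 ]] [0.503 0.483 0.048]
top tape ((431.9964599609375, 247.35816955566406), (19.05959701538086, 20.414079666137695), 133.49761962890625) [[ 0.3738 -0.3617  0.079 ]]
top tape ((374.66571044921875, 250.10867309570312), (18.270292282104492, 19.4968318939209), 167.63380432128906) [[ 0.3671 -0.1882  0.079 ]]
top dark ((349.5453796386719, 251.49794006347656), (25.110435485839844, 2.224975347518921), 87.39744567871094) [[ 0.361 -0.105  0.122]]
top dark ((405.5, 248.5), (3.0, 5.0), 90.0) [[ 0.3682 -0.2684  0.122 ]]
scene tape ((425.0829772949219, 172.00640869140625), (13.960689544677734, 24.00410270690918), 105.89230346679688) [[ 0.37   -0.3606  0.079 ]]
scene tape ((396.1370849609375, 182.1790008544922), (14.488405227661133, 23.437265396118164), 69.85958862304688) [[ 0.399  -0.2451  0.079 ]]
scene dark ((398.6646728515625, 163.17919921875), (16.11806297302246, 4.865830421447754), 8.746162414550781) [[ 0.4243 -0.2813  0.122 ]]
```

View pics/c1.png

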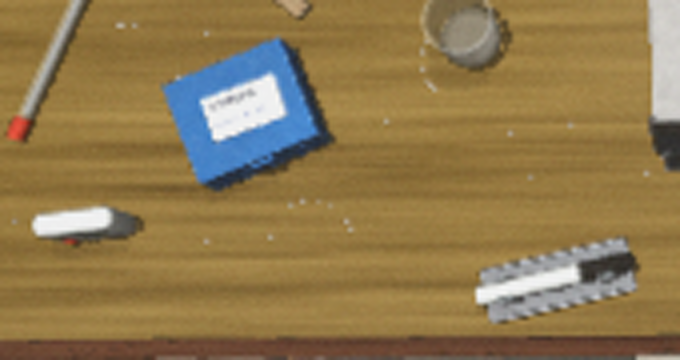

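View pics/c2.png

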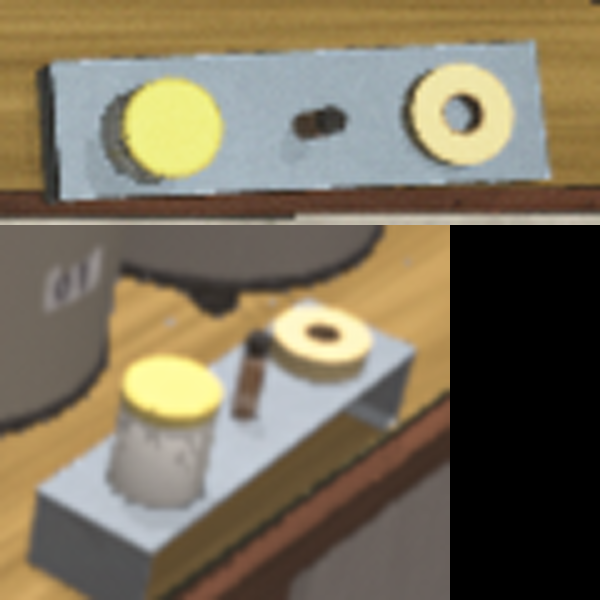

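The crops show the lid's back edge running from (163,87) to (283,40), i.e. yaw about 0.36. The marker lies in the holder with its cap to the right. On the riser, from the robot's left to right, are the jar, vial and tape.

```bash
cat >> h.py <<'E'
def plan(x,y,z,yaw=None,step=0.045,q=None):
    o=manip.get_obs(); p=np.array(o['position']); R0=Rot.from_quat(o['ee_rot'])
    X=R0.as_matrix()[:,0]; cur=np.arctan2(X[1],X[0]); yaw=cur if yaw is None else yaw
    Rt=Rot.from_euler('z',yaw)*Rot.from_euler('x',np.pi)
    w=(R0.inv()*Rt).as_rotvec()/(np.pi/4); d=Rt.inv().apply(np.array([x,y,z])-p)/0.75
    nt=int(np.ceil(np.abs(w).max()/0.18)); n=max(1,int(np.ceil(np.linalg.norm(d)*0.75/step)))
    print(f"t={o['clock']:.1f} pos {p.round(4)} yaw {cur:.3f} | turn {nt} x {(w/max(nt,1)).round(4).tolist()} then shift {n} x {(d/n).round(4).tolist()}")
E
python3 - <<'E'
from h import *
t=load('top0'); s=load('scene0')
print('jar',cast(t,(374.67,250.1),.134)); 
print('riser corners',cast(t,[(340+50/5,225+62/5),(340+535/5,225+42/5),(340+550/5,225+178/5),(340+58/5,225+200/5)],.06).round(3))
C=lambda u,v:(100+u/4,180+v/4)
print('box lid',cast(t,[C(163,87),C(283,40),C(325,135),C(208,185)],.048).round(3))
print('label',cast(t,[C(202,97),C(275,73),C(287,115),C(213,142)],.048).round(3))
print('marker',cast(t,[C(478,296),C(635,262)],.03).round(3),'base',cast(t,[C(480,270),C(627,238),C(635,290),C(493,322)],.008).round(3))
print('beaker foot',cast(t,C(468,32),0.002).round(3),'rim',cast(t,C(458,18),0.072).round(3))
print('timer',cast(t,[C(35,228),C(112,220)],.06).round(3))
print('forceps',cast(t,[(190,173),(209,147)],.005).round(3))
plan(.355,-.265,.30,1.57)
E
```

```text
jar [[ 0.36365112 -0.17559584  0.134     ]]
riser corners [[ 0.408 -0.119  0.06 ]
 [ 0.418 -0.418  0.06 ]
 [ 0.334 -0.421  0.06 ]
 [ 0.324 -0.12   0.06 ]]
box lid [[0.528 0.536 0.048]
 [0.565 0.443 0.048]
 [0.488 0.407 0.048]
 [0.449 0.497 0.048]]
label [[0.519 0.505 0.048]
 [0.538 0.448 0.048]
 [0.504 0.437 0.048]
 [0.483 0.494 0.048]]
marker [[0.362 0.287 0.03 ]
 [0.388 0.164 0.03 ]] base [[0.384 0.289 0.008]
 [0.409 0.172 0.008]
 [0.367 0.165 0.008]
 [0.343 0.278 0.008]]
beaker foot [[0.58  0.303 0.002]] rim [[0.576 0.3   0.072]]
timer [[0.416 0.625 0.06 ]
 [0.421 0.566 0.06 ]]
forceps [[0.631 0.393 0.005]
 [0.72  0.332 0.005]]
t=0.1 pos [ 0.2082 -0.589   0.2306] yaw 0.340 | turn 9 x [-0.0002, -0.0001, -0.174] then shift 9 x [0.048, 0.0217, -0.0103]
```

Call:
move_arm([
  [[0.048, 0.0217, -0.0103], [0, 0, 0], 1],
  [[0.048, 0.0217, -0.0103], [0, 0, 0], 1],
  [[0, 0, 0], [0, 0, -0.174], 0.2],
  [[0, 0, 0], [0, 0, -0.174], 0.2],
  [[0, 0, 0], [0, 0, -0.174], 0.2],
  [[0, 0, 0], [0, 0, -0.174], 0.2],
  [[0, 0, 0], [0, 0, -0.174], 0.2],
  [[0, 0, 0], [0, 0, -0.174], 0.2],
  [[0, 0, 0], [0, 0, -0.174], 0.2],
  [[0, 0, 0], [0, 0, -0.174], 0.2],
  [[0, 0, 0], [0, 0, -0.174], 0.2],
])

```text
clock: 1.2
position: [0.287, -0.5958, 0.2462]
ee_rot: [0.705, 0.709, 0.0, -0.0]
ft_force: [0.8, -0.2, 0.7]
grip_width: 0.6
grasp_force: 0.0
```

Run:
```python
from h import *
plan(.355,-.265,.30,1.57)
```

```text
t=1.2 pos [ 0.287  -0.5958  0.2462] yaw 1.575 | turn 1 x [-0.0005, -0.001, 0.0069] then shift 8 x [0.0551, 0.0113, -0.009]
```

Call:
move_arm([
  [[0.055, 0.0113, -0.009], [0, 0, 0], 0.1],
  [[0.055, 0.0113, -0.009], [0, 0, 0], 0.1],
  [[0.055, 0.0113, -0.009], [0, 0, 0], 0.1],
  [[0.055, 0.0113, -0.009], [0, 0, 0], 0.1],
  [[0.055, 0.0113, -0.009], [0, 0, 0], 0.1],
  [[0.055, 0.0113, -0.009], [0, 0, 0], 0.1],
  [[0.055, 0.0113, -0.009], [0, 0, 0], 0.1],
  [[0.055, 0.0113, -0.009], [0, 0, 0], 0.1],
  [[0, 0, 0], [0, 0, 0], 0.1],
  [[0, 0, 0], [0, 0, 0], 0.1],
])

```text
clock: 2.2
position: [0.3553, -0.2655, 0.301]
ee_rot: [0.707, 0.707, -0.0, 0.0]
ft_force: [-0.2, -0.5, -1.1]
grip_width: 0.548
grasp_force: 0.0
```

Run:
```python
from h import *
c=grab('wrist','w1'); R=np.array(c['R']); print('cam at',(-R.T@np.array(c['t'])).round(3),'axis',R[2].round(3),c['fx'])
print(proj(c,[[.371,-.27,.122],[.366,-.1755,.134],[.374,-.363,.079],[.371,-.27,.06]]).round(0))
plan(.370,-.269,.30,1.57)
```

```text
cam at [ 0.356 -0.192  0.442] axis [ 0.    -0.291 -0.957] 350.53965470260135
[[295. 184.]
 [291.  76.]
 [294. 254.]
 [292. 170.]]
t=2.2 pos [ 0.3549 -0.2664  0.3006] yaw 1.570 | turn 1 x [-0.0004, 0.0005, -0.0006] then shift 1 x [-0.0035, 0.0201, 0.0008]
```

View pics/w1.png

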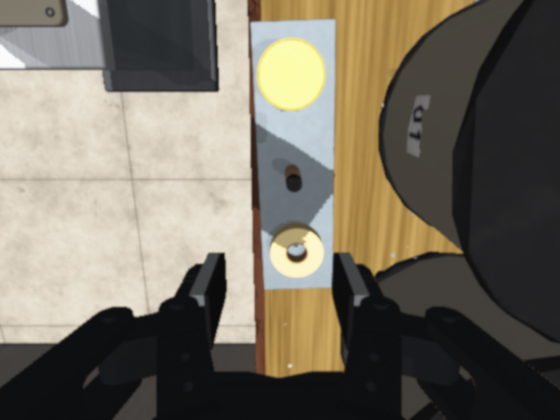

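The wrist view shows the jar lid at (291,75), vial cap at (294,183) and tape at (297,252), each within a few pixels of prediction. I'll refine these and plan the vial descent.

Run:
```python
from h import *
c=load('w1')
m,k=blobs(c,(22,40,120),(36,255,255),(255,25,330,120),50);e=cv2.fitEllipse(k[0]);print('jar',e,cast(c,e[0],.134).round(4))
m,k=blobs(c,(12,30,100),(36,255,255),(262,215,330,285),50);e=cv2.fitEllipse(np.vstack(k));print('tape',e,cast(c,e[0],.079).round(4))
m,k=blobs(c,(0,0,0),(180,255,45),(275,160,315,200),5);
for q in k: r=cv2.minEnclosingCircle(q);print('vial',r,cv2.minAreaRect(q),cast(c,r[0],.122).round(4), cast(c,cv2.minAreaRect(q)[0],.120).round(4))
plan(.370,-.268,.081,1.57)
```

```text
jar ((290.733642578125, 73.86866760253906), (68.73782348632812, 73.15092468261719), 4.700594902038574) [[ 0.3659 -0.174   0.134 ]]
tape ((296.41668701171875, 251.63787841796875), (49.83366012573242, 53.8935546875), 82.0022201538086) [[ 0.3762 -0.3597  0.079 ]]
vial ((293.5, 182.125), 8.262401580810547) ((293.5, 182.0), (16.0, 13.0), 90.0) [[ 0.3699 -0.2687  0.122 ]] [[ 0.37  -0.269  0.12 ]]
t=2.2 pos [ 0.3549 -0.2664  0.3006] yaw 1.570 | turn 1 x [-0.0004, 0.0005, -0.0006] then shift 5 x [-0.0004, 0.004, 0.0586]
```

Call:
move_arm([
  [[-0.002, 0.02, 0], [0, 0, 0], 0.0],
  [[0, 0, 0.0586], [0, 0, 0], 0.0],
  [[0, 0, 0.0586], [0, 0, 0], 0.0],
  [[0, 0, 0.0586], [0, 0, 0], 0.0],
  [[0, 0, 0.0586], [0, 0, 0], 0.0],
  [[0, 0, 0.0586], [0, 0, 0], 0.0],
  [[0, 0, 0], [0, 0, 0], 0.0],
  [[0, 0, 0], [0, 0, 0], 0.0],
], newtons=25)

```text
clock: 3.05
position: [0.3699, -0.268, 0.0813]
ee_rot: [0.708, 0.706, 0.0, -0.001]
ft_force: [0.3, -0.3, 0.8]
grip_width: 0.499
grasp_force: 0.0
```

Call:
move_arm([
  [[0, 0, 0], [0, 0, 0], -1],
  [[0, 0, 0], [0, 0, 0], -1],
  [[0, 0, 0], [0, 0, 0], -1],
  [[0, 0, 0], [0, 0, 0], -1],
  [[0, 0, 0], [0, 0, 0], -1],
  [[0, 0, 0], [0, 0, 0], -1],
  [[0, 0, 0], [0, 0, 0], -1],
  [[0, 0, 0], [0, 0, 0], -1],
])

```text
clock: 3.85
position: [0.3714, -0.2686, 0.083]
ee_rot: [0.708, 0.707, -0.0, 0.002]
ft_force: [-0.3, -0.2, 8.6]
grip_width: 0.181
grasp_force: 26.2
```

Call:
move_arm([
  [[0, 0, -0.02], [0, 0, 0], -1],
  [[0, 0, -0.06], [0, 0, 0], -1],
  [[0, 0, -0.064], [0, 0, 0], -1],
  [[0, 0, -0.064], [0, 0, 0], -1],
  [[0, 0, -0.064], [0, 0, 0], -1],
  [[0, 0, -0.064], [0, 0, 0], -1],
  [[0, 0, -0.06], [0, 0, 0], -1],
  [[0.053, 0.017, 0], [0, 0, 0], -1],
  [[0.053, 0.017, 0], [0, 0, 0], -1],
  [[0.053, 0.017, 0], [0, 0, 0], -1],
  [[0, 0, 0], [0, 0, 0], -1],
])

```text
clock: 4.95
position: [0.4102, -0.1425, 0.3796]
ee_rot: [0.704, 0.71, 0.0, 0.001]
ft_force: [-0.1, -0.7, 0.6]
grip_width: 0.176
grasp_force: 25.4
```

Call:
move_arm([
  [[0.058, 0, 0], [0, 0, 0], -1],
  [[0.058, 0, 0], [0, 0, 0], -1],
  [[0.058, 0, 0], [0, 0, 0], -1],
  [[0.058, 0, 0], [0, 0, 0], -1],
  [[0.058, 0, 0], [0, 0, 0], -1],
  [[0.058, 0, 0], [0, 0, 0], -1],
  [[0.058, 0, 0], [0, 0, 0], -1],
  [[0.058, 0, 0], [0, 0, 0], -1],
  [[0.055, 0.02, 0], [0, 0, 0], -1],
  [[0, 0, 0], [0, 0, 0], -1],
  [[0, 0, 0], [0, 0, 0], -1],
])

```text
clock: 6.05
position: [0.4194, 0.2287, 0.3768]
ee_rot: [0.706, 0.708, -0.003, -0.001]
ft_force: [-0.4, -1.1, 0.7]
grip_width: 0.181
grasp_force: 25.4
```

Run:
```python
from h import *
c=grab('wrist','w2'); print(manip.get_obs()['joint_pos'],manip.get_obs()['grip_width'])
plan(.47,.375,.36,1.57+.32)
```

```text
[ 0.69258319  0.06554575 -1.31594529  1.52184278  0.06519146  1.6099385
 -0.61925187] 0.18039177824030228
t=6.1 pos [0.4194 0.2282 0.3771] yaw 1.572 | turn 3 x [-0.0023, 0.0019, -0.1349] then shift 4 x [0.0412, 0.0314, 0.0057]
```

View pics/w2.png

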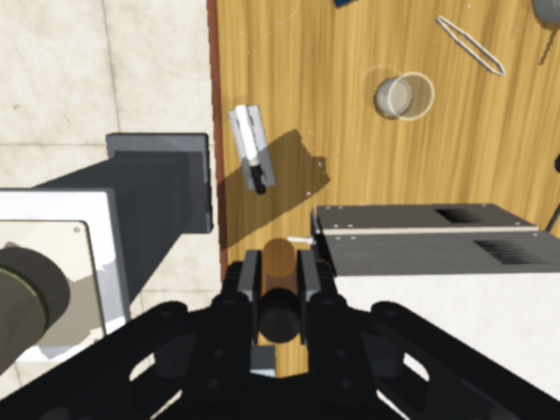

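The view shows the marker in its holder (white end (241,108), cap (260,190)). The beaker foot is at (395,97), the forceps at (470,45), and the vial is held between the pads. Joint 3 is at -1.32, close to its limit, so I'll take small steps and check it.

Call:
move_arm([
  [[0.04, 0.035, 0], [0, 0, -0.1], -1],
  [[0.04, 0.035, 0], [0, 0, -0.1], -1],
  [[0, 0, 0], [0, 0, 0], -1],
])

```text
clock: 6.4
position: [0.459, 0.2787, 0.3775]
ee_rot: [0.657, 0.754, -0.004, -0.001]
ft_force: [-0.9, -0.3, -0.3]
grip_width: 0.182
grasp_force: 25.4
```

Run:
```python
from h import *
print(np.round(manip.get_obs()['joint_pos'],2))
plan(.47,.375,.36,1.57+.32)
```

```text
[ 0.4   0.34 -1.32  1.38  0.33  1.67 -0.73]
t=6.4 pos [0.459  0.2787 0.3775] yaw 1.707 | turn 2 x [-0.0046, 0.0023, -0.1164] then shift 3 x [0.0391, 0.0181, 0.0078]
```

Call:
move_arm([
  [[0, 0, 0], [-0.004, 0.002, -0.116], -1],
  [[0, 0, 0], [-0.004, 0.002, -0.116], -1],
  [[0.039, 0.018, 0.008], [0, 0, 0], -1],
  [[0.039, 0.018, 0.008], [0, 0, 0], -1],
  [[0.039, 0.018, 0.008], [0, 0, 0], -1],
  [[0, 0, 0], [0, 0, 0], -1],
  [[0, 0, 0], [0, 0, 0], -1],
])

```text
clock: 7.1
position: [0.4703, 0.3714, 0.3619]
ee_rot: [0.589, 0.808, 0.0, 0.002]
ft_force: [1.1, 0.1, -0.1]
grip_width: 0.186
grasp_force: 25.4
```

Run:
```python
from h import *
print(np.round(manip.get_obs()['joint_pos'],2))
c=grab('wrist','w3')
print(proj(c,[[.5075,.471,.048],[.578,.3015,.0],[.543,.386,0]]).round(0))
m,k=blobs(c,(98,120,40),(125,255,255),(0,0,560,420),300)
for q in k[:2]:
    r=cv2.minAreaRect(q); P=cast(c,cv2.boxPoints(r),.048); print(r,P.round(3).tolist(),P.mean(0).round(4))
plan(.52,.386,.20,1.57+.32)
```

```text
[ 0.09  0.49 -1.25  1.26  0.47  1.7  -0.74]
[[331.  87.]
 [331. 215.]
 [329. 155.]]
((334.7974548339844, 82.37081909179688), (83.4405288696289, 73.94799041748047), 84.95755004882812) [[0.449, 0.503, 0.048], [0.53, 0.537, 0.048], [0.575, 0.451, 0.048], [0.489, 0.414, 0.048]] [0.5104 0.4763 0.048 ]
((525.5, 43.0), (86.0, 67.0), 90.0) [[0.651, 0.618, 0.048], [0.724, 0.642, 0.048], [0.775, 0.559, 0.048], [0.696, 0.534, 0.048]] [0.7114 0.5881 0.048 ]
t=7.2 pos [0.4709 0.3707 0.3619] yaw 1.881 | turn 1 x [0.0042, 0.0046, -0.011] then shift 4 x [-0.0003, 0.0172, 0.054]
```

View pics/w3.png

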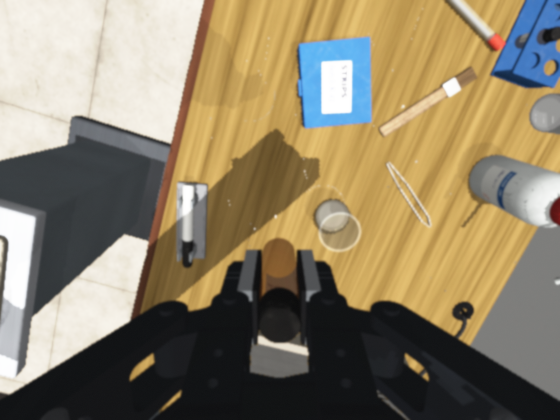

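The wrist view shows the lid corners at about (299,43), (369,38), (371,122) and (305,127), with the lip at (299,88). The beaker's foot is at (332,215) and its rim at (339,231). The marker is at (187,220).

Run:
```python
from h import *
c=load('w3')
P=cast(c,[(299,43),(369,38),(371,122),(305,127)],.048)[:,:2]; print(P.round(4).tolist(),P.mean(0).round(4),np.linalg.norm(np.diff(P,axis=0,append=P[:1]),axis=1).round(4))
for a,b,o in((0,1,0),(3,2,0),(3,0,np.pi/2),(2,1,np.pi/2)): v=P[b]-P[a]; print('yaw',round(np.arctan2(v[1],v[0])-o,3))
L=cast(c,[(321,61),(350,60),(352,114),(324,115)],.048)[:,:2]; print('label',L.round(4).tolist())
for a,b,o in((0,1,0),(3,2,0),(3,0,np.pi/2),(2,1,np.pi/2)): v=L[b]-L[a]; print('yaw',round(np.arctan2(v[1],v[0])-o,3))
print('lip',cast(c,(298,88),.04).round(4))
B=cast(c,(332,215),0.002)[0];B2=cast(c,(339.5,231),.072)[0];print('beaker',B.round(4),B2.round(4), cast(c,[(316,215),(349,215)],.002).round(4).tolist())
print('marker ends',cast(c,[(188,184),(187,264)],.03).round(4).tolist())
d=B[:2]-P.mean(0); print('dist',np.linalg.norm(d),'dir yaw',np.arctan2(d[0],-d[1]))
```

```text
[[0.4537, 0.5063], [0.5309, 0.537], [0.5703, 0.4474], [0.4927, 0.4158]] [0.5119 0.4766] [0.0831 0.0979 0.0838 0.0985]
yaw 0.379
yaw 0.387
yaw 0.407
yaw 0.414
label [[0.4854, 0.4956], [0.5183, 0.5074], [0.5438, 0.4492], [0.5106, 0.4372]]
yaw 0.345
yaw 0.347
yaw 0.408
yaw 0.412
lip [[0.4693 0.458  0.04  ]]
beaker [0.5789 0.3025 0.002 ] [0.5778 0.3041 0.072 ] [[0.5559, 0.2951, 0.002], [0.6034, 0.3104, 0.002]]
marker ends [[0.3656, 0.2916, 0.03], [0.393, 0.1717, 0.03]]
dist 0.18658394070599196 dir yaw 0.36757132217278465
```

Run:
```python
from h import *
plan(.544,.3885,.15,1.94)
```

```text
t=7.2 pos [0.4709 0.3707 0.3619] yaw 1.881 | turn 1 x [0.0041, 0.0047, -0.0747] then shift 5 x [-0.0026, 0.0199, 0.0565]
```

Call:
move_arm([
  [[0, 0, 0], [0.004, 0.005, -0.075], -1],
  [[-0.0026, 0.02, 0.0565], [0, 0, 0], -1],
  [[-0.0026, 0.02, 0.0565], [0, 0, 0], -1],
  [[-0.0026, 0.02, 0.0565], [0, 0, 0], -1],
  [[-0.0026, 0.02, 0.0565], [0, 0, 0], -1],
  [[-0.0026, 0.02, 0.0565], [0, 0, 0], -1],
  [[0, 0, 0], [0, 0, 0], -1],
  [[0, 0, 0], [0, 0, 0], -1],
])

```text
clock: 7.95
position: [0.5441, 0.3889, 0.1501]
ee_rot: [0.566, 0.825, -0.0, -0.001]
ft_force: [-0.1, 0.7, 1.2]
grip_width: 0.181
grasp_force: 25.4
```

Run:
```python
from h import *
print(np.round(manip.get_obs()['joint_pos'],2)); c=grab('wrist','w4')
plan(.544,.3885,.027,1.94)
```

```text
[ 0.02  0.75 -1.11  1.39  0.66  1.41 -0.72]
t=8.0 pos [0.544  0.3901 0.1515] yaw 1.940 | turn 1 x [0.0006, -0.0037, 0.0004] then shift 3 x [-0.0006, -0.0003, 0.0553]
```

View pics/w4.png

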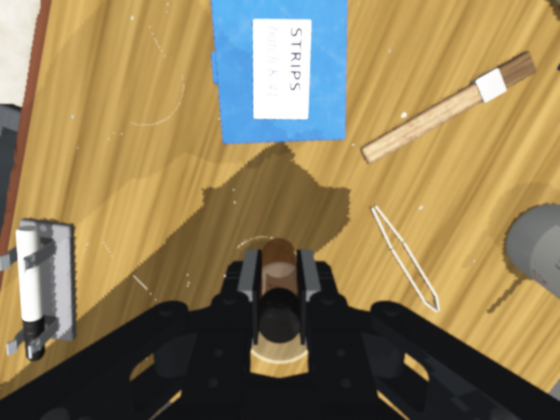

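The view shows the vial upright between the pads, the lid's near edge at (223,143) to (345,138) parallel to the tool, and the forceps clear at (405,255). I'll lower and release.

Call:
move_arm([
  [[-0.001, 0, 0.055], [0, 0, 0], -1],
  [[0, 0, 0.055], [0, 0, 0], -1],
  [[0, 0, 0.045], [0, 0, 0], -1],
  [[0, 0, 0.008], [0, 0, 0], -1],
  [[0, 0, 0.003], [0, 0, 0], -1],
  [[0, 0, 0], [0, 0, 0], -1],
  [[0, 0, 0], [0, 0, 0], -1],
])

```text
clock: 8.7
position: [0.5442, 0.391, 0.0268]
ee_rot: [0.565, 0.825, 0.001, -0.001]
ft_force: [0.5, 0.4, 0.4]
grip_width: 0.179
grasp_force: 25.4
```

Expected foot contact is at a TCP height of about 0.024, so I'll ease down.

Call:
move_arm([
  [[0, 0, 0.002], [0, 0, 0], -1],
  [[0, 0, 0.001], [0, 0, 0], -1],
  [[0, 0, 0], [0, 0, 0], -1],
])

```text
clock: 9.0
position: [0.5438, 0.3906, 0.0232]
ee_rot: [0.565, 0.825, 0.001, -0.001]
ft_force: [-0.5, -1.6, 6.9]
grip_width: 0.183
grasp_force: 26.1
```

Call:
move_arm([
  [[0, 0, 0], [0, 0, 0], -0.5],
  [[0, 0, 0], [0, 0, 0], -0.4],
  [[0, 0, 0], [0, 0, 0], -0.2],
  [[0, 0, 0], [0, 0, 0], -0.1],
  [[0, 0, 0], [0, 0, 0], 0.0],
  [[0, 0, -0.02], [0, 0, 0], 0.0],
  [[0, 0, -0.05], [0, 0, 0], 0.0],
  [[0, 0, -0.06], [0, 0, 0], 0.0],
  [[0, 0, -0.06], [0, 0, 0], 0.0],
  [[0, 0, 0], [0, 0, 0], 0.0],
])

```text
clock: 10.0
position: [0.5449, 0.3926, 0.1724]
ee_rot: [0.564, 0.825, 0.005, -0.0]
ft_force: [0.4, 0.6, -0.2]
grip_width: 0.5
grasp_force: 0.0
```

Run:
```python
from h import *
print(manip.get_obs()['grip_width']); c=grab('wrist','w5')
print('vial foot/cap exp',proj(c,[[.544,.39,0],[.544,.39,.062]]))
for C in [(188,184),(187,264)]: pass
plan(.384,.231,.18,1.57+.22)
```

```text
0.5001438548143099
vial foot/cap exp [[274.87173266 183.60482787]
 [274.55572738 202.78764917]]
t=10.1 pos [0.5444 0.3914 0.1689] yaw 1.942 | turn 2 x [0.0021, -0.0028, 0.0967] then shift 6 x [-0.027, -0.0425, -0.0025]
```

View pics/w5.png

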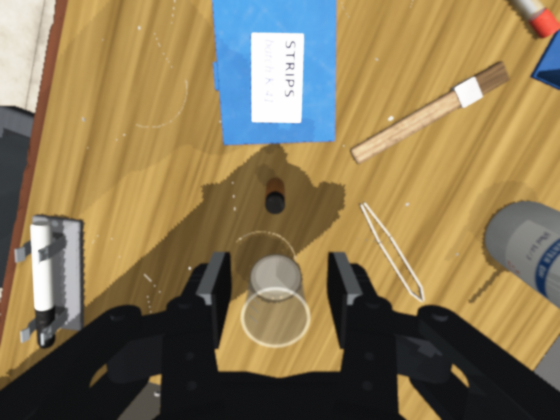

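The vial stands free at (275,203), with the beaker untouched at (275,280). Next is the marker.

Call:
move_arm([
  [[0, 0, -0.03], [0, 0, 0.097], -0.2],
  [[0, 0, -0.03], [0, 0, 0.097], -0.2],
  [[-0.027, -0.0425, 0], [0, 0, 0], -0.2],
  [[-0.027, -0.0425, 0], [0, 0, 0], -0.2],
  [[-0.027, -0.0425, 0], [0, 0, 0], -0.2],
  [[-0.027, -0.0425, 0], [0, 0, 0], -0.2],
  [[-0.027, -0.0425, 0], [0, 0, 0], -0.2],
  [[-0.027, -0.0425, 0], [0, 0, 0], -0.2],
  [[-0.03, 0, 0], [0, 0, 0], -0.2],
  [[0, 0, 0], [0, 0, 0], -0.2],
  [[0, 0, 0], [0, 0, 0], -0.2],
])

```text
clock: 11.15
position: [0.3983, 0.2168, 0.2129]
ee_rot: [0.625, 0.78, 0.0, -0.001]
ft_force: [0.3, 0.6, 0.0]
grip_width: 0.401
grasp_force: 0.0
```

Run:
```python
from h import *
print(np.round(manip.get_obs()['joint_pos'],2)); c=grab('wrist','w6')
print(proj(c,[[.379,.23,.03]]))
plan(.378,.23,.1,1.57+.21)
```

```text
[ 0.83  0.09 -1.44  1.87  0.09  1.27 -0.42]
[[261.16533784 160.49392989]]
t=11.2 pos [0.398  0.2178 0.213 ] yaw 1.793 | turn 1 x [-0.0021, -0.0052, 0.016] then shift 3 x [0.0072, -0.0076, 0.0502]
```

View pics/w6.png

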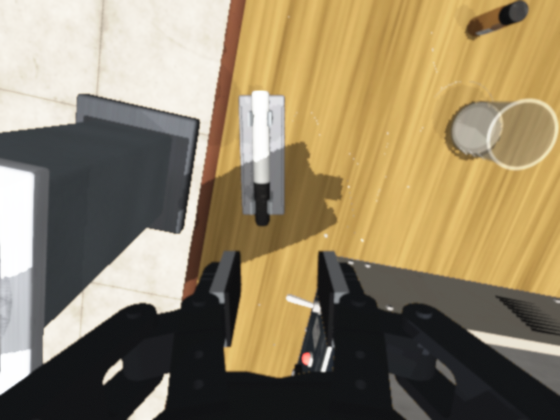

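The marker is in the clips (white end (261,95), cap end (262,222)) and the vial stands at (500,20). Joint 3 is now at -1.44 of a -1.47 limit, so I'll loop outward and left to shift that rotation into joint 1.

Call:
move_arm([
  [[0.0276, 0.0394, -0.0232], [0, 0, 0], -0.2],
  [[0.0276, 0.0394, -0.0232], [0, 0, 0], -0.2],
  [[0.0276, 0.0394, -0.0232], [0, 0, 0], -0.2],
  [[0.0276, 0.0394, -0.0232], [0, 0, 0], -0.2],
  [[0.0276, 0.0394, -0.0232], [0, 0, 0], -0.2],
  [[0.0547, -0.0106, 0], [0, 0, 0], -0.2],
  [[0.0547, -0.0106, 0], [0, 0, 0], -0.2],
  [[0.0547, -0.0106, 0], [0, 0, 0], -0.2],
  [[0.0547, -0.0106, 0], [0, 0, 0], -0.2],
  [[0.0547, -0.0106, 0], [0, 0, 0], -0.2],
  [[0.0547, -0.0106, 0], [0, 0, 0], -0.2],
  [[0, 0, 0], [0, 0, 0], -0.2],
])

```text
clock: 12.4
position: [0.4034, 0.5803, 0.2962]
ee_rot: [0.619, 0.785, -0.001, -0.005]
ft_force: [-1.0, 0.2, -0.1]
grip_width: 0.403
grasp_force: 0.0
```

Run:
```python
from h import *
print(np.round(manip.get_obs()['joint_pos'],2))
plan(.27,.38,.3,1.79)
```

```text
[-0.45  0.71 -1.09  1.05  0.61  1.68 -1.1 ]
t=12.4 pos [0.4034 0.5803 0.2962] yaw 1.807 | turn 1 x [-0.0083, -0.0081, 0.0216] then shift 6 x [-0.037, -0.0386, -0.0008]
```

Call:
move_arm([
  [[-0.037, -0.0386, -0.0008], [-0.004, -0.004, 0.01], -0.2],
  [[-0.037, -0.0386, -0.0008], [0, 0, 0], -0.2],
  [[-0.037, -0.0386, -0.0008], [0, 0, 0], -0.2],
  [[-0.037, -0.0386, -0.0008], [0, 0, 0], -0.2],
  [[0, 0, 0], [0, 0, 0], -0.2],
])

```text
clock: 12.9
position: [0.3211, 0.4373, 0.2999]
ee_rot: [0.627, 0.779, 0.0, 0.001]
ft_force: [0.5, 1.1, -0.7]
grip_width: 0.405
grasp_force: 0.0
```

Run:
```python
from h import *
print(np.round(manip.get_obs()['joint_pos'],2))
plan(.378,.23,.3,1.79)
```

```text
[ 0.02  0.37 -1.3   1.53  0.36  1.52 -1.07]
t=12.9 pos [0.3211 0.4373 0.2999] yaw 1.786 | turn 1 x [0.0021, 0.0021, -0.0045] then shift 5 x [-0.0572, 0.0028, -0.0]
```

Call:
move_arm([
  [[-0.057, 0.003, 0], [0, 0, 0], -0.2],
  [[-0.057, 0.003, 0], [0, 0, 0], -0.2],
  [[-0.057, 0.003, 0], [0, 0, 0], -0.2],
  [[-0.057, 0.003, 0], [0, 0, 0], -0.2],
  [[-0.057, 0.003, 0], [0, 0, 0], -0.2],
  [[0, 0, 0], [0, 0, 0], -0.2],
])

```text
clock: 13.5
position: [0.3746, 0.2577, 0.3035]
ee_rot: [0.629, 0.778, 0.002, 0.003]
ft_force: [0.7, 0.1, 0.3]
grip_width: 0.402
grasp_force: 0.0
```

Run:
```python
from h import *
print(np.round(manip.get_obs()['joint_pos'],2))
plan(.378,.23,.213,1.79)
c=load('w6')
m,k=blobs(c,(0,0,215),(180,50,255),(240,80,285,190),30);r=cv2.minAreaRect(k[0]);print(r)
E=cast(c,[(261,92),(262.5,224)],.028)[:,:2];print(E.round(4).tolist(),E.mean(0).round(4),np.linalg.norm(E[0]-E[1]))
Bs=cast(c,[(239,96),(285,96),(286,214),(241,214)],.008)[:,:2];print('base',Bs.round(4).tolist(),Bs.mean(0).round(4))
v=E[0]-E[1];print('yaw',np.arctan2(v[1],v[0])-np.pi/2); v=Bs[0]-Bs[3];print('yaw',np.arctan2(v[1],v[0])-np.pi/2)
```

```text
[ 0.79 -0.13 -1.36  1.72 -0.12  1.44 -0.33]
t=13.5 pos [0.3746 0.2577 0.3035] yaw 1.782 | turn 1 x [0.0077, 0.0033, -0.0103] then shift 3 x [-0.0123, -0.0012, 0.0402]
((253.441162109375, 133.73529052734375), (40.988525390625, 89.01057434082031), 14.03624439239502)
[[0.3663, 0.2895], [0.3932, 0.168]] [0.3798 0.2287] 0.12454319453750812
base [[0.3457, 0.2815], [0.3881, 0.291], [0.4154, 0.1768], [0.3697, 0.1665]] [0.3797 0.229 ]
yaw 0.21789725491558087
yaw 0.20564630856872834
```

Call:
move_arm([
  [[-0.0598, 0.006, -0.034], [0, 0, 0], -0.2],
  [[-0.0598, 0.006, -0.034], [0, 0, 0], -0.2],
  [[-0.0598, 0.006, -0.034], [0, 0, 0], -0.2],
  [[-0.0598, 0.006, -0.034], [0, 0, 0], -0.2],
  [[-0.0598, -0.022, -0.02], [0, 0, 0], -0.2],
  [[-0.0598, -0.022, 0], [0, 0, 0], -0.2],
  [[-0.0598, -0.022, 0], [0, 0, 0], -0.2],
  [[-0.0598, -0.022, 0], [0, 0, 0], -0.2],
  [[-0.0598, -0.022, 0], [0, 0, 0], -0.2],
  [[0, 0, 0], [0, 0, 0], -0.2],
])

```text
clock: 14.5
position: [0.3936, -0.1453, 0.4131]
ee_rot: [0.629, 0.778, 0.002, -0.003]
ft_force: [0.1, 1.1, 0.0]
grip_width: 0.401
grasp_force: 0.0
```

Run:
```python
from h import *
print(np.round(manip.get_obs()['joint_pos'],2))
plan(.56,-.2,.43,1.79);plan(.57,.0,.43,1.79)
```

```text
[ 0.99 -0.15 -0.63  1.58 -0.09  1.68  0.56]
t=14.5 pos [ 0.3936 -0.1453  0.4131] yaw 1.782 | turn 1 x [-0.0006, -0.0078, -0.0101] then shift 4 x [-0.0299, 0.0502, -0.0056]
t=14.5 pos [ 0.3936 -0.1453  0.4131] yaw 1.782 | turn 1 x [-0.0006, -0.0078, -0.0101] then shift 6 x [0.023, 0.0453, -0.0037]
```

Call:
move_arm([
  [[-0.03, 0.05, -0.006], [0, 0, 0], -0.2],
  [[-0.03, 0.05, -0.006], [0, 0, 0], -0.2],
  [[-0.03, 0.05, -0.006], [0, 0, 0], -0.2],
  [[-0.03, 0.05, -0.006], [0, 0, 0], -0.2],
  [[0.052, 0.0207, 0], [0, 0, 0], -0.2],
  [[0.052, 0.0207, 0], [0, 0, 0], -0.2],
  [[0.052, 0.0207, 0], [0, 0, 0], -0.2],
  [[0.052, 0.0207, 0], [0, 0, 0], -0.2],
  [[0.052, 0.0207, 0], [0, 0, 0], -0.2],
  [[0.052, 0.0207, 0], [0, 0, 0], -0.2],
  [[0, 0, 0], [0, 0, 0], -0.2],
])

```text
clock: 15.6
position: [0.6003, 0.063, 0.4321]
ee_rot: [0.621, 0.783, 0.002, -0.003]
ft_force: [-0.3, 0.1, -0.1]
grip_width: 0.402
grasp_force: 0.0
```

Run:
```python
from h import *
print(np.round(manip.get_obs()['joint_pos'],2))
plan(.52,.32,.40,1.79)
```

```text
[ 0.4   0.37 -0.85  1.09  0.28  1.79 -0.12]
t=15.6 pos [0.6003 0.063  0.4321] yaw 1.801 | turn 1 x [0.0003, -0.0093, 0.0134] then shift 7 x [0.0511, -0.0043, 0.0061]
```

Call:
move_arm([
  [[0.055, 0.004, 0], [0, 0, 0], -0.2],
  [[0.055, 0.004, 0], [0, 0, 0], -0.2],
  [[0.055, 0, 0], [0, 0, 0], -0.2],
  [[0.055, -0.005, 0], [0, 0, 0], -0.2],
  [[0.055, -0.01, 0], [0, 0, 0], -0.2],
  [[0.055, -0.01, 0], [0, 0, 0], -0.2],
  [[0.055, -0.015, 0], [0, 0, 0], -0.2],
  [[0, 0, 0], [0, 0, 0], -0.2],
])

```text
clock: 16.4
position: [0.5095, 0.3381, 0.4335]
ee_rot: [0.621, 0.783, 0.002, -0.002]
ft_force: [-0.2, 0.8, 0.6]
grip_width: 0.401
grasp_force: 0.0
```

Run:
```python
from h import *
print(np.round(manip.get_obs()['joint_pos'],2))
plan(.3797,.2288,.22,1.57+.212)
```

```text
[-0.06  0.41 -0.92  1.06  0.33  1.8  -0.63]
t=16.4 pos [0.5095 0.3381 0.4335] yaw 1.800 | turn 1 x [-0.0009, -0.0073, 0.0234] then shift 7 x [-0.0152, -0.0285, 0.0407]
```

Call:
move_arm([
  [[0, 0, 0], [-0.001, -0.007, 0.023], -0.3],
  [[-0.0152, -0.0285, 0.0407], [0, 0, 0], -0.3],
  [[-0.0152, -0.0285, 0.0407], [0, 0, 0], -0.3],
  [[-0.0152, -0.0285, 0.0407], [0, 0, 0], -0.3],
  [[-0.0152, -0.0285, 0.0407], [0, 0, 0], -0.3],
  [[-0.0152, -0.0285, 0.0407], [0, 0, 0], -0.3],
  [[-0.0152, -0.0285, 0.0407], [0, 0, 0], -0.3],
  [[-0.0152, -0.0285, 0.0407], [0, 0, 0], -0.3],
  [[0, 0, 0], [0, 0, 0], -0.3],
  [[0, 0, 0], [0, 0, 0], -0.3],
])

```text
clock: 17.4
position: [0.3849, 0.2214, 0.221]
ee_rot: [0.634, 0.774, 0.0, 0.002]
ft_force: [0.5, 0.6, 0.2]
grip_width: 0.349
grasp_force: 0.0
```

Run:
```python
from h import *
print(np.round(manip.get_obs()['joint_pos'],2))
plan(.3797,.2288,.07,1.57+.212)
```

```text
[ 0.35 -0.03 -0.94  1.89 -0.02  1.27 -0.38]
t=17.4 pos [0.3849 0.2214 0.221 ] yaw 1.769 | turn 1 x [0.0041, 0.0035, -0.0164] then shift 4 x [0.0028, -0.0012, 0.0503]
```

Call:
move_arm([
  [[0.0028, -0.0012, 0.05], [0.004, 0.0035, -0.0164], -0.3],
  [[0.0028, -0.0012, 0.05], [0, 0, 0], -0.3],
  [[0.0028, -0.0012, 0.05], [0, 0, 0], -0.3],
  [[0.0028, -0.0012, 0.05], [0, 0, 0], -0.3],
  [[0, 0, 0], [0, 0, 0], -0.3],
  [[0, 0, 0], [0, 0, 0], -0.3],
])

```text
clock: 18.0
position: [0.3801, 0.2308, 0.0721]
ee_rot: [0.628, 0.778, 0.001, -0.001]
ft_force: [0.7, 0.4, 1.0]
grip_width: 0.351
grasp_force: 0.0
```

Run:
```python
from h import *
print(np.round(manip.get_obs()['joint_pos'],2))
c=grab('wrist','w7'); print(proj(c,[[.3797,.2288,.036],[.3797-.063*.21,.2288+.063*.978,.028]]))
plan(.3797,.2288,.025,1.57+.212)
```

```text
[ 0.25  0.22 -0.96  2.06  0.21  0.97 -0.6 ]
[[275.99112699 241.07172203]
 [276.18278655 121.94331573]]
t=18.1 pos [0.3807 0.2308 0.0729] yaw 1.784 | turn 1 x [0.0027, -0.0027, 0.0027] then shift 2 x [-0.0012, -0.0009, 0.0319]
```

View pics/w7.png

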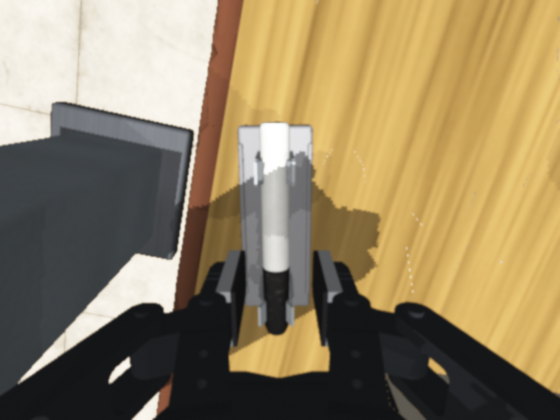

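The marker (white end (275,125), cap (276,325)) is centred between the pads.

Call:
move_arm([
  [[-0.001, -0.001, 0.034], [0.002, -0.002, 0], -0.3],
  [[-0.001, -0.001, 0.034], [0, 0, 0], -0.3],
  [[0, 0, 0], [0, 0, 0], -0.4],
  [[0, 0, 0], [0, 0, 0], -1],
  [[0, 0, 0], [0, 0, 0], -1],
  [[0, 0, 0], [0, 0, 0], -1],
  [[0, 0, 0], [0, 0, 0], -1],
  [[0, 0, 0], [0, 0, 0], -1],
  [[0, 0, 0], [0, 0, 0], -1],
], newtons=60)

```text
clock: 18.95
position: [0.379, 0.2282, 0.0216]
ee_rot: [0.628, 0.778, -0.0, 0.001]
ft_force: [-3.0, -1.8, 10.4]
grip_width: 0.167
grasp_force: 60.5
```

Call:
move_arm([
  [[0, 0, -0.01], [0, 0, 0], -1],
  [[0, 0, -0.01], [0, 0, 0], -1],
  [[0, 0, -0.015], [0, 0, 0], -1],
  [[0, 0, -0.02], [0, 0, 0], -1],
  [[0, 0, -0.04], [0, 0, 0], -1],
  [[0, 0, -0.05], [0, 0, 0], -1],
  [[0, 0, 0], [0, 0, 0], -1],
  [[0, 0, 0], [0, 0, 0], -1],
])

```text
clock: 19.75
position: [0.3789, 0.2279, 0.1299]
ee_rot: [0.628, 0.778, 0.0, 0.001]
ft_force: [-0.7, -1.7, -0.8]
grip_width: 0.163
grasp_force: 65.7
```

Run:
```python
from h import *
print(np.round(manip.get_obs()['joint_pos'],2))
c=grab('wrist','w8')
b=np.array([.509,.474]); u=np.array([np.cos(.37),np.sin(.37)]); g=b-.086*u; print(g)
plan(*g,.13,1.57+.37)
```

```text
[ 0.33  0.1  -1.    2.01  0.1   1.08 -0.5 ]
[0.42881985 0.44290107]
t=19.8 pos [0.3782 0.2275 0.1288] yaw 1.784 | turn 2 x [-0.0005, 0.001, -0.0995] then shift 5 x [0.0487, 0.0333, -0.0003]
```

View pics/w8.png

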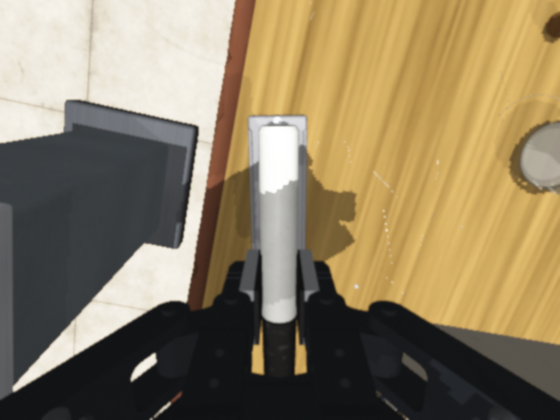

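The marker is out of the clips and level in the grip (white end (278,130)). Carrying it to the front of the box.

Call:
move_arm([
  [[0, 0, 0], [0, 0, -0.0995], -1],
  [[0, 0, 0], [0, 0, -0.0995], -1],
  [[0.0487, 0.0333, 0], [0, 0, 0], -1],
  [[0.0487, 0.0333, 0], [0, 0, 0], -1],
  [[0.0487, 0.0333, 0], [0, 0, 0], -1],
  [[0.0487, 0.0333, 0], [0, 0, 0], -1],
  [[0.0487, 0.0333, 0], [0, 0, 0], -1],
  [[0, 0, 0], [0, 0, 0], -1],
  [[0, 0, 0], [0, 0, 0], -1],
])

```text
clock: 20.7
position: [0.427, 0.4438, 0.1264]
ee_rot: [0.564, 0.826, -0.002, -0.001]
ft_force: [0.1, -1.0, 0.3]
grip_width: 0.168
grasp_force: 65.7
```

Run:
```python
from h import *
print(np.round(manip.get_obs()['joint_pos'],2))
plan(.4288,.4429,.006,1.57+.37)
c=grab('wrist','w9')
m,k=blobs(c,(98,120,40),(125,255,255),(0,0,560,420),1000)
r=cv2.minAreaRect(k[0]);print(r); q=cv2.approxPolyDP(k[0],12,True)[:,0];P=cast(c,q,.048)[:,:2];print(q.tolist(),P.round(3).tolist())
```

```text
[-0.19  0.57 -0.93  1.57  0.47  1.25 -0.82]
t=20.7 pos [0.427  0.4438 0.1264] yaw 1.943 | turn 1 x [-0.0064, 0.0007, 0.0037] then shift 3 x [-0.0007, 0.0006, 0.0535]
((414.99993896484375, 204.99996948242188), (147.99996948242188, 149.99996948242188), 0.0)
[[489, 136], [343, 134], [352, 280], [470, 276]] [[0.53, 0.538], [0.445, 0.506], [0.493, 0.417], [0.568, 0.45]]
```

Call:
move_arm([
  [[0, 0, 0.055], [-0.006, 0, 0.004], -1],
  [[0, 0, 0.055], [0, 0, 0], -1],
  [[0, 0, 0.045], [0, 0, 0], -1],
  [[0, 0, 0.005], [0, 0, 0], -1],
  [[0, 0, 0], [0, 0, 0], -1],
  [[0, 0, 0], [0, 0, 0], -1],
])

```text
clock: 21.35
position: [0.4297, 0.4436, 0.0104]
ee_rot: [0.567, 0.824, 0.002, 0.001]
ft_force: [0.4, -0.3, 0.9]
grip_width: 0.166
grasp_force: 65.7
```

Call:
move_arm([
  [[0, 0, 0.004], [0, 0, 0], -1],
  [[0, 0, 0.003], [0, 0, 0], -1],
  [[0, 0, 0], [0, 0, 0], -1],
  [[0, 0, 0], [0, 0, 0], -1],
])

```text
clock: 21.75
position: [0.4288, 0.4431, 0.0032]
ee_rot: [0.566, 0.824, 0.001, 0.001]
ft_force: [0.1, -1.0, -0.6]
grip_width: 0.164
grasp_force: 65.7
```

Call:
move_arm([
  [[0, 0, 0.0015], [0, 0, 0], -1],
  [[0, 0, 0.001], [0, 0, 0], -1],
  [[0, 0, 0], [0, 0, 0], -1],
])

```text
clock: 22.05
position: [0.4288, 0.4432, 0.0018]
ee_rot: [0.566, 0.824, 0.001, 0.001]
ft_force: [-2.7, -3.0, 7.6]
grip_width: 0.16
grasp_force: 66.6
```

Contact at 7.6 N. Releasing and rising.

Call:
move_arm([
  [[0, 0, 0], [0, 0, 0], -0.6],
  [[0, 0, 0], [0, 0, 0], -0.5],
  [[0, 0, 0], [0, 0, 0], -0.4],
  [[0, 0, 0], [0, 0, 0], -0.3],
  [[0, 0, 0], [0, 0, 0], -0.3],
  [[0, 0, -0.03], [0, 0, 0], -0.3],
  [[0, 0, -0.06], [0, 0, 0], -0.3],
  [[0, 0, -0.06], [0, 0, 0], -0.3],
  [[0, 0, -0.06], [0, 0, 0], -0.3],
  [[0, 0, -0.06], [0, 0, 0], -0.3],
  [[0, 0, 0], [0, 0, 0], -0.3],
  [[0, 0, 0], [0, 0, 0], -0.3],
])

```text
clock: 23.25
position: [0.4284, 0.4433, 0.2043]
ee_rot: [0.566, 0.824, 0.002, 0.002]
ft_force: [0.2, -0.1, -0.9]
grip_width: 0.353
grasp_force: 0.0
```

Run:
```python
from h import *
print(np.round(manip.get_obs()['joint_pos'],2))
c=grab('wrist','w10'); 
def mm(c):
    g=np.zeros((420,560),np.uint8); y,x=proj(c,[.4288,.4429,.008])[0][::-1]; print('exp',x,y); return
mm(c)
m,k=blobs(c,(0,0,150),(180,60,255),(0,0,560,420),150)
for q in k[:6]:
    r=cv2.minAreaRect(q);P=cast(c,[r[0]],.01)[0];print(np.round(r[0],0),np.round(r[1],0),r[2],P.round(3))
plan(.40,.0,.43,1.57)
```

```text
[-0.17  0.5  -0.97  1.49  0.41  1.37 -0.79]
exp 277.3688574039544 175.24389950202692
[108.  92.] [184. 215.] 90.0 [0.257 0.46  0.01 ]
[ 67. 338.] [ 42. 176.] 45.0 [0.274 0.184 0.01 ]
[380. 186.] [43. 69.] 4.513988018035889 [0.527 0.469 0.01 ]
[277. 152.] [87. 15.] 90.0 [0.42  0.465 0.01 ]
[524.  43.] [121.  11.] 50.40379333496094 [0.589 0.632 0.01 ]
[340.  17.] [24. 41.] 15.945395469665527 [0.429 0.593 0.01 ]
t=23.3 pos [0.4281 0.4427 0.2029] yaw 1.937 | turn 3 x [0.0013, 0.0004, 0.1558] then shift 12 x [-0.0492, -0.0031, -0.0252]
```

Call:
move_arm([
  [[0, 0, -0.038], [0, 0, 0.18], 0.5],
  [[0, 0, -0.038], [0, 0, 0.18], 0.5],
  [[0, 0, -0.038], [0, 0, 0.18], 1],
  [[0, 0, -0.038], [0, 0, 0.18], 1],
  [[0, 0, -0.038], [0, 0, 0.18], 1],
  [[0, 0, -0.038], [0, 0, 0.18], 1],
  [[0, 0, -0.038], [0, 0, 0.18], 1],
  [[0, 0, -0.038], [0, 0, 0.18], 1],
  [[0, 0, 0], [0, 0, 0], 1],
])

```text
clock: 24.2
position: [0.4276, 0.4437, 0.4336]
ee_rot: [0.921, 0.39, 0.003, -0.0]
ft_force: [-0.7, 0.3, 0.6]
grip_width: 0.997
grasp_force: 0.0
```

Run:
```python
from h import *
print(np.round(manip.get_obs()['joint_pos'],2))
plan(.415,.0,.43,.8)
```

```text
[-0.36  0.39 -0.79  1.06  0.28  1.79 -1.82]
t=24.2 pos [0.4276 0.4437 0.4336] yaw 0.802 | turn 1 x [0.0021, -0.0065, 0.0022] then shift 10 x [-0.0436, 0.04, 0.0005]
```

Call:
move_arm([
  [[-0.0436, 0.04, 0], [0, 0, 0], 1],
  [[-0.0436, 0.04, 0], [0, 0, 0], 1],
  [[-0.0436, 0.04, 0], [0, 0, 0], 1],
  [[-0.0436, 0.04, 0], [0, 0, 0], 1],
  [[-0.0436, 0.04, 0], [0, 0, 0], 1],
  [[-0.0436, 0.04, 0], [0, 0, 0], 1],
  [[-0.0436, 0.04, 0], [0, 0, 0], 1],
  [[-0.0436, 0.04, 0], [0, 0, 0], 1],
  [[-0.0436, 0.04, 0], [0, 0, 0], 1],
  [[-0.0436, 0.04, 0], [0, 0, 0], 1],
  [[-0.0417, 0.0289, 0], [0, 0, 0], 1],
  [[-0.0417, 0.0289, 0], [0, 0, 0], 1],
])

```text
clock: 25.4
position: [0.4048, -0.078, 0.4293]
ee_rot: [0.92, 0.392, 0.0, -0.0]
ft_force: [0.7, 0.1, -0.3]
grip_width: 1.005
grasp_force: 0.0
```

Call:
move_arm([
  [[-0.0417, 0.0289, 0], [0, 0, 0], 1],
  [[-0.0417, 0.0289, 0], [0, 0, 0], 1],
  [[0, 0, 0], [0, 0, 0], 1],
  [[0, 0, 0], [0, 0, 0], 1],
])

```text
clock: 25.8
position: [0.3933, -0.1515, 0.4295]
ee_rot: [0.92, 0.392, 0.001, -0.001]
ft_force: [0.1, 1.4, -0.1]
grip_width: 0.997
grasp_force: 0.0
```

Run:
```python
from h import *
print(np.round(manip.get_obs()['joint_pos'],2))
plan(.3655,-.1745,.17,.8)
c=grab('wrist','w11'); print(proj(c,[[.3655,-.1745,.134]]))
m,k=blobs(c,(22,40,120),(36,255,255),(0,0,560,420),50);print([(np.round(cv2.fitEllipse(q)[0]),cast(c,cv2.fitEllipse(q)[0],.134).round(4)) for q in k[:3] if len(q)>5])
```

```text
[ 0.49 -0.14 -0.2   1.56 -0.03  1.71 -0.47]
t=25.8 pos [ 0.3933 -0.1515  0.4295] yaw 0.805 | turn 1 x [-0.0011, -0.002, 0.0066] then shift 6 x [-0.008, -0.0009, 0.0577]
[[275.26553231 186.51170271]]
[(array([276., 185.]), array([[ 0.3676, -0.1732,  0.134 ]])), (array([365., 257.]), array([[ 0.3853, -0.33  ,  0.134 ]])), (array([512.,  87.]), array([[ 0.6513, -0.2807,  0.134 ]]))]
```

Call:
move_arm([
  [[-0.008, -0.0009, 0.0577], [0, 0, 0.006], 1],
  [[-0.008, -0.0009, 0.0577], [0, 0, 0], 1],
  [[-0.008, -0.0009, 0.0577], [0, 0, 0], 1],
  [[-0.008, -0.0009, 0.0577], [0, 0, 0], 1],
  [[-0.008, -0.0009, 0.0577], [0, 0, 0], 1],
  [[-0.008, -0.0009, 0.0577], [0, 0, 0], 1],
  [[0, 0, 0], [0, 0, 0], 1],
  [[0, 0, 0], [0, 0, 0], 1],
])

```text
clock: 26.65
position: [0.3668, -0.1732, 0.1723]
ee_rot: [0.92, 0.391, 0.001, 0.0]
ft_force: [0.5, 0.2, 1.1]
grip_width: 1.002
grasp_force: 0.0
```

Run:
```python
from h import *
print(np.round(manip.get_obs()['joint_pos'],2))
plan(.3663,-.174,.077,.8)
c=grab('wrist','w12'); print(proj(c,[[.3663,-.174,.134]]))
m,k=blobs(c,(22,40,120),(36,255,255),(150,100,400,420),500);print([(cv2.fitEllipse(q),cast(c,cv2.fitEllipse(q)[0],.134).round(4)) for q in k[:3] if len(q)>5])
```

```text
[ 0.52 -0.1  -0.18  2.07 -0.02  1.17 -0.42]
t=26.6 pos [ 0.3668 -0.1732  0.1723] yaw 0.803 | turn 1 x [0.0016, -0.0029, 0.004] then shift 3 x [-0.0004, 0.0001, 0.0423]
[[277.73823416 239.27292084]]
[(((278.9351501464844, 234.921142578125), (95.84135437011719, 102.72050476074219), 89.55886840820312), array([[ 0.3686, -0.1726,  0.134 ]]))]
```

Call:
move_arm([
  [[0, 0, 0.042], [0, 0, 0], 1],
  [[0, 0, 0.042], [0, 0, 0], 1],
  [[0, 0, 0.042], [0, 0, 0], 1],
  [[0, 0, 0], [0, 0, 0], 1],
  [[0, 0, 0], [0, 0, 0], -1],
  [[0, 0, 0], [0, 0, 0], -1],
  [[0, 0, 0], [0, 0, 0], -1],
  [[0, 0, 0], [0, 0, 0], -1],
  [[0, 0, 0], [0, 0, 0], -1],
  [[0, 0, 0], [0, 0, 0], -1],
], newtons=30)

```text
clock: 27.7
position: [0.3685, -0.1744, 0.0796]
ee_rot: [0.921, 0.39, 0.003, 0.002]
ft_force: [-1.9, 2.3, 9.7]
grip_width: 0.651
grasp_force: 30.3
```

Run:
```python
from h import *
o=manip.get_obs();print(np.round(o['joint_pos'],2),o['grip_width'],o['ft_force'])
plan(.3668,-.1732,.077,.8)
```

```text
[ 0.52  0.02 -0.18  2.17  0.    0.95 -0.44] 0.6513926790039016 [-1.87005804  2.28043017  9.70897962]
t=27.7 pos [ 0.3685 -0.1744  0.0796] yaw 0.802 | turn 1 x [0.0071, -0.005, 0.0021] then shift 1 x [-0.0004, -0.0027, 0.0035]
```

Call:
move_arm([
  [[0, 0, -0.03], [0, 0, 0], -1],
  [[0, 0, -0.055], [0, 0, 0], -1],
  [[0, 0, -0.055], [0, 0, 0], -1],
  [[0, 0, -0.055], [0, 0, 0], -1],
  [[0, 0, -0.055], [0, 0, 0], -1],
  [[0, 0, -0.055], [0, 0, 0], -1],
  [[0, 0, -0.055], [0, 0, 0], -1],
  [[0, 0, -0.055], [0, 0, 0], -1],
  [[0, 0, -0.055], [0, 0, 0], -1],
  [[0, 0, 0], [0, 0, 0], -1],
])

```text
clock: 28.7
position: [0.3663, -0.1741, 0.4364]
ee_rot: [0.921, 0.39, 0.005, 0.004]
ft_force: [0.1, -0.9, -1.0]
grip_width: 0.656
grasp_force: 33.3
```

Call:
move_arm([
  [[0.03, -0.01, 0], [0, 0, 0], -1],
  [[0.048, -0.0161, 0], [0, 0, 0], -1],
  [[0.048, -0.0161, 0], [0, 0, 0], -1],
  [[0.048, -0.0161, 0], [0, 0, 0], -1],
  [[0.048, -0.0161, 0], [0, 0, 0], -1],
  [[0.048, -0.0161, 0], [0, 0, 0], -1],
  [[0.048, -0.0161, 0], [0, 0, 0], -1],
  [[0.048, -0.0161, 0], [0, 0, 0], -1],
  [[0.018, -0.006, 0], [0, 0, 0], -1],
  [[0, 0, 0], [0, 0, 0], -1],
])

```text
clock: 29.7
position: [0.4964, 0.1024, 0.4305]
ee_rot: [0.92, 0.392, 0.002, 0.0]
ft_force: [0.1, -0.7, -1.4]
grip_width: 0.65
grasp_force: 33.2
```

Run:
```python
from h import *
o=manip.get_obs();print(np.round(o['joint_pos'],2),o['grip_width'],o['ft_force'])
plan(.508,.475,.43,1.3)
```

```text
[ 0.23  0.07 -0.55  1.37  0.04  1.71 -1.09] 0.6498125975502504 [ 0.07346894 -0.74607836 -1.40311777]
t=29.7 pos [0.4964 0.1024 0.4305] yaw 0.806 | turn 4 x [0.0007, -0.0009, -0.1574] then shift 9 x [0.0537, -0.0131, 0.0001]
```

Call:
move_arm([
  [[0, 0, 0], [0, 0, -0.157], -1],
  [[0, 0, 0], [0, 0, -0.157], -1],
  [[0, 0, 0], [0, 0, -0.157], -1],
  [[0, 0, 0], [0, 0, -0.157], -1],
  [[0.0537, -0.0131, 0], [0, 0, 0], -1],
  [[0.0537, -0.0131, 0], [0, 0, 0], -1],
  [[0.0537, -0.0131, 0], [0, 0, 0], -1],
  [[0.0537, -0.0131, 0], [0, 0, 0], -1],
  [[0.0537, -0.0131, 0], [0, 0, 0], -1],
  [[0.0537, -0.0131, 0], [0, 0, 0], -1],
  [[0.0537, -0.0131, 0], [0, 0, 0], -1],
])

```text
clock: 30.8
position: [0.5076, 0.39, 0.4312]
ee_rot: [0.798, 0.602, 0.002, 0.002]
ft_force: [-0.3, -1.2, -0.6]
grip_width: 0.655
grasp_force: 33.2
```

Call:
move_arm([
  [[0.045, -0.011, 0], [0, 0, 0], -1],
  [[0.03, -0.008, 0], [0, 0, 0], -1],
  [[0.018, -0.005, 0], [0, 0, 0], -1],
  [[0, 0, 0], [0, 0, 0], -1],
  [[0, 0, 0], [0, 0, 0], -1],
])

```text
clock: 31.3
position: [0.5093, 0.4609, 0.4308]
ee_rot: [0.798, 0.603, 0.002, 0.001]
ft_force: [0.9, 0.4, -0.8]
grip_width: 0.652
grasp_force: 33.2
```

Run:
```python
from h import *
o=manip.get_obs();print(np.round(o['joint_pos'],2),o['grip_width'],o['ft_force'])
plan(.508,.475,.12,1.3)
```

```text
[-0.45  0.56 -0.71  0.81  0.37  1.87 -1.25] 0.6517023220152504 [ 0.91205794  0.36434496 -0.76560023]
t=31.3 pos [0.5093 0.4609 0.4308] yaw 1.294 | turn 1 x [0.0049, -0.0015, -0.0076] then shift 7 x [0.0025, -0.001, 0.0592]
```

Call:
move_arm([
  [[0.0025, -0.001, 0.059], [0.005, -0.001, -0.008], -1],
  [[0.0025, -0.001, 0.059], [0, 0, 0], -1],
  [[0.0025, -0.001, 0.059], [0, 0, 0], -1],
  [[0.0025, -0.001, 0.059], [0, 0, 0], -1],
  [[0.0025, -0.001, 0.059], [0, 0, 0], -1],
  [[0.0025, -0.001, 0.059], [0, 0, 0], -1],
  [[0.0025, -0.001, 0.059], [0, 0, 0], -1],
  [[0, 0, 0], [0, 0, 0], -1],
  [[0, 0, 0], [0, 0, 0], -1],
])

```text
clock: 32.2
position: [0.5083, 0.475, 0.122]
ee_rot: [0.796, 0.605, 0.0, -0.0]
ft_force: [0.4, 1.8, -0.0]
grip_width: 0.653
grasp_force: 33.2
```

Run:
```python
from h import *
o=manip.get_obs();print(np.round(o['joint_pos'],2),o['ft_force'])
plan(.509,.475,.07,1.3)
```

```text
[-0.36  0.66 -0.69  1.35  0.42  1.28 -1.34] [ 4.47047261e-01  1.84148771e+00 -1.19544275e-03]
t=32.2 pos [0.5083 0.475  0.122 ] yaw 1.299 | turn 1 x [-0.0005, -0.0005, -0.0009] then shift 2 x [0.0001, 0.0004, 0.0347]
```

Call:
move_arm([
  [[0, 0, 0.035], [0, 0, 0], -1],
  [[0, 0, 0.03], [0, 0, 0], -1],
  [[0, 0, 0.004], [0, 0, 0], -1],
  [[0, 0, 0], [0, 0, 0], -1],
  [[0, 0, 0], [0, 0, 0], -1],
])

```text
clock: 32.7
position: [0.5083, 0.4772, 0.0717]
ee_rot: [0.796, 0.605, 0.002, -0.001]
ft_force: [-0.3, 0.6, -0.8]
grip_width: 0.653
grasp_force: 33.2
```

Call:
move_arm([
  [[-0.002, 0, 0.003], [0, 0, 0], -1],
  [[0, 0, 0.002], [0, 0, 0], -1],
  [[0, 0, 0], [0, 0, 0], -1],
])

```text
clock: 33.0
position: [0.5075, 0.4755, 0.0678]
ee_rot: [0.796, 0.606, 0.001, -0.0]
ft_force: [-4.3, -4.5, 12.4]
grip_width: 0.65
grasp_force: 34.3
```

Call:
move_arm([
  [[0, 0, 0], [0, 0, 0], 0.4],
  [[0, 0, 0], [0, 0, 0], 0.6],
  [[0, 0, 0], [0, 0, 0], 0.8],
  [[0, 0, 0], [0, 0, 0], 1],
  [[0, 0, 0], [0, 0, 0], 1],
  [[0, 0, 0], [0, 0, 0], 1],
  [[0, 0, -0.03], [0, 0, 0], 1],
  [[0, 0, -0.06], [0, 0, 0], 1],
  [[0, 0, -0.06], [0, 0, 0], 1],
  [[0, 0, -0.06], [0, 0, 0], 1],
  [[0, 0, -0.06], [0, 0, 0], 1],
  [[0, 0, 0], [0, 0, 0], 1],
])

```text
clock: 34.2
position: [0.5079, 0.4767, 0.275]
ee_rot: [0.796, 0.606, 0.005, -0.001]
ft_force: [-1.3, 1.3, -0.5]
grip_width: 1.005
grasp_force: 0.0
```

Run:
```python
from h import *
o=manip.get_obs();print(np.round(o['joint_pos'],2))
c=grab('wrist','w13'); print(proj(c,[[.508,.4755,.122]]))
m,k=blobs(c,(22,120,120),(36,255,255),(150,100,400,420),500);print([(cv2.fitEllipse(q),cast(c,cv2.fitEllipse(q)[0],.122).round(4)) for q in k[:3] if len(q)>5])
m,k=blobs(c,(98,120,40),(125,255,255),(100,0,460,420),500)
for q in k[:3]: a=cv2.approxPolyDP(q,8,True)[:,0];print(a.tolist(),cast(c,a,.048)[:,:2].round(3).tolist())
plan(.415,.0,.43,.8)
```

```text
[-0.37  0.57 -0.72  1.15  0.36  1.54 -1.29]
[[277.6680371  188.90725736]]
[(((277.4483642578125, 189.23809814453125), (62.98757553100586, 63.76759338378906), 36.644920349121094), array([[0.5077, 0.4753, 0.122 ]]))]
[[222, 158], [244, 183], [252, 159], [280, 138], [314, 184], [310, 202], [338, 181], [282, 108]] [[0.455, 0.506], [0.47, 0.474], [0.486, 0.496], [0.52, 0.51], [0.542, 0.452], [0.533, 0.434], [0.568, 0.449], [0.53, 0.538]]
[[433, 0], [439, 44], [459, 38], [459, 0]] [[0.692, 0.595], [0.692, 0.555], [0.712, 0.556], [0.716, 0.588]]
t=34.2 pos [0.5075 0.476  0.2713] yaw 1.301 | turn 4 x [0.0001, -0.0019, 0.1595] then shift 12 x [-0.0451, 0.0295, -0.0176]
```

View pics/w13.png

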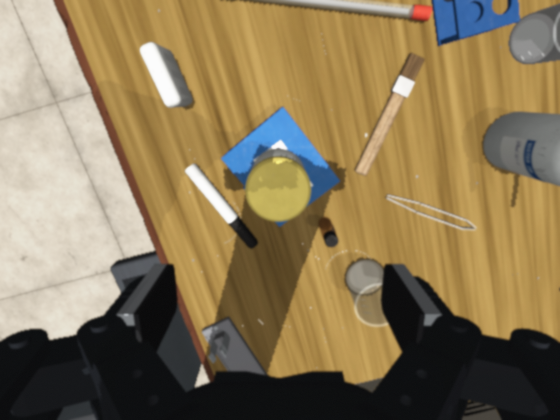

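The jar's lid (278,189) is centred on the box, the marker at (220,206) lies parallel in front, the vial stands at (328,233) and the beaker is in place at (365,277). Next is the tape; I'll first check the clearance to the motors behind it.

Run:
```python
from h import *
c=load('w13'); M=cast(c,[(190,168),(252,244)],.008)[:,:2]; print('marker',M.round(3).tolist(),M.mean(0).round(4)); v=M[0]-M[1]; print(np.arctan2(v[1],v[0])-np.pi/2)
print('vial cap',cast(c,(331,240),.062).round(3))
b=np.array([.5096,.4767]);u=np.array([np.cos(.38),np.sin(.38)]);w=np.array([-u[1],u[0]]); d=M.mean(0)-b; print('marker in box',d@u,d@w)
c=load('w1')
for z in(.15,.2,.3): print(z,cast(c,[(380,130),(384,150),(455,170),(345,300),(370,280)],z)[:,:2].round(3).tolist())
```

```text
marker [[0.407, 0.5], [0.45, 0.388]] [0.4289 0.4439]
0.3636413984013127
vial cap [[0.545 0.39  0.062]]
marker in box -0.08713785142224194 -0.00047648899792802657
0.15 [[0.439, -0.218], [0.444, -0.234], [0.505, -0.251], [0.419, -0.377], [0.441, -0.356]]
0.2 [[0.425, -0.213], [0.429, -0.227], [0.48, -0.241], [0.408, -0.345], [0.427, -0.328]]
0.3 [[0.396, -0.204], [0.399, -0.212], [0.429, -0.221], [0.387, -0.282], [0.398, -0.271]]
```

Call:
move_arm([
  [[0, 0, -0.053], [0, 0, 0.16], 1],
  [[0, 0, -0.053], [0, 0, 0.16], 1],
  [[0, 0, -0.053], [0, 0, 0.16], 1],
  [[0, 0, -0.053], [0, 0, 0.16], 1],
  [[-0.0451, 0.0295, 0], [0, 0, 0], 1],
  [[-0.0451, 0.0295, 0], [0, 0, 0], 1],
  [[-0.0451, 0.0295, 0], [0, 0, 0], 1],
  [[-0.0451, 0.0295, 0], [0, 0, 0], 1],
  [[-0.0451, 0.0295, 0], [0, 0, 0], 1],
  [[-0.0451, 0.0295, 0], [0, 0, 0], 1],
  [[-0.0451, 0.0295, 0], [0, 0, 0], 1],
])

```text
clock: 35.35
position: [0.4523, 0.195, 0.4251]
ee_rot: [0.922, 0.388, -0.001, -0.001]
ft_force: [0.6, 0.1, 0.0]
grip_width: 0.998
grasp_force: 0.0
```

Call:
move_arm([
  [[-0.0451, 0.0295, 0], [0, 0, 0], 1],
  [[-0.0451, 0.0295, 0], [0, 0, 0], 1],
  [[-0.0451, 0.0295, 0], [0, 0, 0], 1],
  [[-0.0451, 0.0295, 0], [0, 0, 0], 1],
  [[-0.0451, 0.0295, 0], [0, 0, 0], 1],
  [[-0.0417, 0.0289, 0], [0, 0, 0], 1],
  [[-0.0417, 0.0289, 0], [0, 0, 0], 1],
  [[-0.0417, 0.0289, 0], [0, 0, 0], 1],
  [[-0.0417, 0.0289, 0], [0, 0, 0], 1],
  [[0, 0, 0], [0, 0, 0], 1],
])

```text
clock: 36.35
position: [0.3873, -0.1564, 0.4248]
ee_rot: [0.923, 0.385, -0.001, -0.001]
ft_force: [1.3, -0.3, -0.9]
grip_width: 0.998
grasp_force: 0.0
```

Run:
```python
from h import *
o=manip.get_obs();print(np.round(o['joint_pos'],2))
plan(.365,-.35,.30,1.57)
```

```text
[ 0.42 -0.15 -0.13  1.58 -0.02  1.71 -0.49]
t=36.4 pos [ 0.3873 -0.1564  0.4248] yaw 0.790 | turn 6 x [-0.0007, 0.0001, -0.1654] then shift 6 x [-0.043, -0.0049, 0.0277]
```

Call:
move_arm([
  [[0, 0, 0], [0, 0, -0.176], 1],
  [[0, 0, 0], [0, 0, -0.176], 1],
  [[0, 0, 0], [0, 0, -0.176], 1],
  [[0, 0, 0], [0, 0, -0.176], 1],
  [[0, 0, 0], [0, 0, -0.176], 1],
  [[0, 0, 0], [0, 0, -0.176], 1],
  [[0, 0, 0], [0, 0, -0.176], 1],
  [[0, 0, 0], [0, 0, -0.176], 1],
  [[0, 0, 0], [0, 0, -0.176], 1],
  [[0, 0, 0], [0, 0, -0.176], 1],
  [[0, 0, 0], [0, 0, -0.176], 1],
  [[0, 0, 0], [0, 0, -0.176], 1],
])

```text
clock: 37.55
position: [0.3889, -0.151, 0.4252]
ee_rot: [0.333, 0.943, 0.0, -0.001]
ft_force: [0.0, -0.5, 0.1]
grip_width: 0.997
grasp_force: 0.0
```

Call:
move_arm([
  [[0, 0, 0], [0, 0, -0.176], 1],
  [[0, 0, 0], [0, 0, -0.176], 1],
  [[0, 0, 0], [0, 0, -0.176], 1],
  [[0, 0, 0], [0, 0, -0.176], 1],
  [[0, 0, 0], [0, 0, 0], 1],
])

```text
clock: 38.05
position: [0.3889, -0.1511, 0.4253]
ee_rot: [0.064, 0.998, 0.0, -0.001]
ft_force: [-1.0, 0.1, 0.6]
grip_width: 0.994
grasp_force: 0.0
```

Run:
```python
from h import *
o=manip.get_obs();print(np.round(o['joint_pos'],2))
plan(.374,-.361,.25,3.0)
```

```text
[ 0.24 -0.16  0.02  1.59  0.    1.71  1.7 ]
t=38.0 pos [ 0.3889 -0.1511  0.4253] yaw 3.013 | turn 1 x [0.0009, -0.0028, 0.0163] then shift 7 x [-0.0028, -0.04, 0.0334]
```

Call:
move_arm([
  [[-0.004, -0.056, 0], [0, 0, 0.016], 1],
  [[-0.004, -0.056, 0], [0, 0, 0], 1],
  [[-0.004, -0.056, 0], [0, 0, 0], 1],
  [[-0.004, -0.056, 0], [0, 0, 0], 1],
  [[-0.004, -0.056, 0], [0, 0, 0], 1],
  [[0, 0, 0.0585], [0, 0, 0], 1],
  [[0, 0, 0.0585], [0, 0, 0], 1],
  [[0, 0, 0.0585], [0, 0, 0], 1],
  [[0, 0, 0.0585], [0, 0, 0], 1],
  [[0, 0, 0], [0, 0, 0], 1],
  [[0, 0, 0], [0, 0, 0], 1],
])

```text
clock: 39.15
position: [0.374, -0.3613, 0.2513]
ee_rot: [0.073, 0.997, 0.0, -0.001]
ft_force: [0.8, -0.3, 1.0]
grip_width: 1.001
grasp_force: 0.0
```

Run:
```python
from h import *
o=manip.get_obs();print(np.round(o['joint_pos'],2))
c=grab('wrist','w14'); print(proj(c,[[.374,-.361,.079]]))
m,k=blobs(c,(12,30,60),(36,255,255),(180,100,380,320),100)
for q in k[:4]: e=cv2.fitEllipse(q);print(e,cv2.contourArea(q),cast(c,e[0],.079).round(4))
plan(.374,-.361,.12,3.0)
```

```text
[ 0.43  0.08  0.27  1.72 -0.02  1.34  2.13]
[[278.94982927 180.24262013]]
((284.7763671875, 204.4986572265625), (189.0767822265625, 206.57977294921875), 62.07237243652344) 15489.5 [[ 0.3978 -0.359   0.079 ]]
((277.8998718261719, 180.98228454589844), (65.64716339111328, 66.61788940429688), 16.73139190673828) 3431.5 [[ 0.3745 -0.3621  0.079 ]]
((356.08306884765625, 295.6114807128906), (50.6228141784668, 78.45599365234375), 43.62862777709961) 2520.5 [[ 0.5042 -0.3009  0.079 ]]
((190.2532958984375, 286.47705078125), (23.355527877807617, 57.53961181640625), 12.665901184082031) 890.0 [[ 0.4694 -0.4652  0.079 ]]
t=39.2 pos [ 0.3747 -0.3619  0.2527] yaw 2.996 | turn 1 x [-0.0006, 0.0013, -0.0054] then shift 3 x [0.0004, 0.0004, 0.059]
```

Call:
move_arm([
  [[0, 0, 0.059], [0, 0, 0], 1],
  [[0, 0, 0.059], [0, 0, 0], 1],
  [[0, 0, 0.059], [0, 0, 0], 1],
  [[0, 0, 0.05], [0, 0, 0], 1],
  [[0, 0, 0.028], [0, 0, 0], 1],
  [[0, 0, 0], [0, 0, 0], 1],
  [[0, 0, 0], [0, 0, 0], 1],
], newtons=30)

```text
clock: 39.9
position: [0.3754, -0.3625, 0.0616]
ee_rot: [0.072, 0.997, -0.001, 0.001]
ft_force: [0.2, -0.5, 0.1]
grip_width: 0.997
grasp_force: 0.0
```

Run:
```python
from h import *
o=manip.get_obs();print(np.round(o['joint_pos'],2),np.round(o['ft_force'],1))
plan(.3745,-.362,.057,3.0)
```

```text
[ 0.45  0.27  0.26  1.93 -0.09  0.94  2.18] [ 0.2 -0.5  0.1]
t=39.9 pos [ 0.3754 -0.3625  0.0616] yaw 2.997 | turn 1 x [-0.0012, 0.0022, -0.0038] then shift 1 x [0.0012, 0.0004, 0.0061]
```

Call:
move_arm([
  [[0, 0, 0.005], [0, 0, 0], 1],
  [[0, 0, 0], [0, 0, 0], 0.6],
  [[0, 0, 0], [0, 0, 0], -1],
  [[0, 0, 0], [0, 0, 0], -1],
  [[0, 0, 0], [0, 0, 0], -1],
  [[0, 0, 0], [0, 0, 0], -1],
  [[0, 0, 0], [0, 0, 0], -1],
  [[0, 0, 0], [0, 0, 0], -1],
])

```text
clock: 40.7
position: [0.3743, -0.3617, 0.0567]
ee_rot: [0.072, 0.997, 0.0, 0.0]
ft_force: [-1.5, 1.8, 8.2]
grip_width: 0.692
grasp_force: 31.5
```

Call:
move_arm([
  [[0, 0, -0.025], [0, 0, 0], -1],
  [[0, 0, -0.053], [0, 0, 0], -1],
  [[0, 0, -0.06], [0, 0, 0], -1],
  [[0, 0, -0.06], [0, 0, 0], -1],
  [[0, 0, -0.06], [0, 0, 0], -1],
  [[0, 0, -0.06], [0, 0, 0], -1],
  [[0, 0, -0.06], [0, 0, 0], -1],
  [[0, 0, -0.06], [0, 0, 0], -1],
  [[0, 0, -0.06], [0, 0, 0], -1],
  [[0, 0, 0], [0, 0, 0], -1],
])

```text
clock: 41.7
position: [0.3747, -0.3624, 0.4357]
ee_rot: [0.072, 0.997, -0.002, 0.004]
ft_force: [0.7, -0.7, -0.8]
grip_width: 0.692
grasp_force: 33.1
```

Call:
move_arm([
  [[0.0047, 0.0538, 0], [0, 0, 0], -1],
  [[0.0047, 0.0538, 0], [0, 0, 0], -1],
  [[0.0047, 0.0538, 0], [0, 0, 0], -1],
  [[0.0047, 0.0538, 0], [0, 0, 0], -1],
  [[0.0047, 0.0538, 0], [0, 0, 0], -1],
  [[-0.0147, 0.0521, 0], [0, 0, 0], -1],
  [[-0.0147, 0.0521, 0], [0, 0, 0], -1],
  [[-0.0147, 0.0521, 0], [0, 0, 0], -1],
  [[-0.0147, 0.0521, 0], [0, 0, 0], -1],
  [[-0.0147, 0.0521, 0], [0, 0, 0], -1],
  [[-0.0147, 0.0521, 0], [0, 0, 0], -1],
  [[-0.0147, 0.0521, 0], [0, 0, 0], -1],
])

```text
clock: 42.9
position: [0.5015, 0.1017, 0.4295]
ee_rot: [0.072, 0.997, 0.0, -0.0]
ft_force: [-0.1, -0.6, -0.5]
grip_width: 0.689
grasp_force: 33.0
```

Run:
```python
from h import *
o=manip.get_obs();print(np.round(o['joint_pos'],2),o['grip_width'])
plan(.5077,.4753,.40,3.0,.04)
```

```text
[-0.03  0.07 -0.27  1.37  0.02  1.71  1.12] 0.6889430685883435
t=42.9 pos [0.5015 0.1017 0.4295] yaw 2.997 | turn 1 x [0.0007, -0.0005, -0.0037] then shift 10 x [0.0062, 0.0494, 0.0039]
```

Call:
move_arm([
  [[0.006, 0.0494, 0], [0, 0, -0.004], -1],
  [[0.006, 0.0494, 0], [0, 0, 0], -1],
  [[0.006, 0.0494, 0], [0, 0, 0], -1],
  [[0.006, 0.0494, 0], [0, 0, 0], -1],
  [[0.006, 0.0494, 0], [0, 0, 0], -1],
  [[0.006, 0.0494, 0], [0, 0, 0], -1],
  [[0.006, 0.0494, 0], [0, 0, 0], -1],
  [[0.006, 0.0494, 0], [0, 0, 0], -1],
  [[0.006, 0.0494, 0], [0, 0, 0], -1],
  [[0.006, 0.0494, 0], [0, 0, 0], -1],
  [[0, 0, 0], [0, 0, 0], -1],
  [[0, 0, 0], [0, 0, 0], -1],
])

```text
clock: 44.1
position: [0.5084, 0.4742, 0.4284]
ee_rot: [0.07, 0.998, -0.0, -0.001]
ft_force: [-0.5, 0.4, -0.5]
grip_width: 0.692
grasp_force: 33.0
```

Run:
```python
from h import *
o=manip.get_obs();print(np.round(o['joint_pos'],2),o['grip_width'])
plan(.5077,.4753,.17,3.0,.04)
```

```text
[-0.6   0.54 -0.45  0.79  0.23  1.85  0.51] 0.6919191197054441
t=44.1 pos [0.5084 0.4742 0.4284] yaw 3.002 | turn 1 x [-0.0008, -0.0025, 0.0027] then shift 7 x [0.0002, 0.0002, 0.0492]
```

Call:
move_arm([
  [[0, 0.001, 0.05], [0, 0, 0], -1],
  [[0, 0, 0.05], [0, 0, 0], -1],
  [[0, 0, 0.05], [0, 0, 0], -1],
  [[0, 0, 0.05], [0, 0, 0], -1],
  [[0, 0, 0.05], [0, 0, 0], -1],
  [[0, 0, 0.05], [0, 0, 0], -1],
  [[0, 0, 0.05], [0, 0, 0], -1],
  [[0, 0, 0], [0, 0, 0], -1],
  [[0, 0, 0], [0, 0, 0], -1],
])

```text
clock: 45.0
position: [0.5096, 0.4734, 0.1685]
ee_rot: [0.071, 0.997, 0.0, -0.0]
ft_force: [-0.4, 0.7, 1.2]
grip_width: 0.693
grasp_force: 33.0
```

Run:
```python
from h import *
plan(.5077,.4753,.124,3.0,.04)
```

```text
t=45.0 pos [0.5096 0.4734 0.1685] yaw 2.999 | turn 1 x [0.0008, -0.0002, -0.0011] then shift 2 x [0.0014, 0.0011, 0.0297]
```

Call:
move_arm([
  [[0.0014, 0.0011, 0.028], [0, 0, 0], -1],
  [[0.0014, 0.0011, 0.026], [0, 0, 0], -1],
  [[0, 0, 0.004], [0, 0, 0], -1],
  [[0, 0, 0], [0, 0, 0], -1],
  [[0, 0, 0], [0, 0, 0], -1],
])

```text
clock: 45.5
position: [0.5078, 0.4769, 0.126]
ee_rot: [0.071, 0.998, 0.001, 0.001]
ft_force: [0.6, 0.4, -0.8]
grip_width: 0.691
grasp_force: 33.0
```

Call:
move_arm([
  [[0, -0.001, 0.005], [0, 0, 0], -1],
  [[0, 0, 0.003], [0, 0, 0], -1],
  [[0, 0, 0], [0, 0, 0], -1],
])

```text
clock: 45.8
position: [0.5072, 0.4757, 0.1189]
ee_rot: [0.071, 0.998, 0.001, 0.0]
ft_force: [-1.0, -1.2, 6.3]
grip_width: 0.692
grasp_force: 33.7
```

Contact at 6 N at the expected height of 0.119. Releasing and rising.

Call:
move_arm([
  [[0, 0, 0], [0, 0, 0], 0.45],
  [[0, 0, 0], [0, 0, 0], 0.6],
  [[0, 0, 0], [0, 0, 0], 0.8],
  [[0, 0, 0], [0, 0, 0], 1],
  [[0, 0, 0], [0, 0, 0], 1],
  [[0, 0, 0], [0, 0, 0], 1],
  [[0, 0, -0.03], [0, 0, 0], 1],
  [[0, 0, -0.06], [0, 0, 0], 1],
  [[0, 0, -0.06], [0, 0, 0], 1],
  [[0, 0, -0.06], [0, 0, 0], 1],
  [[0, 0, -0.06], [0, 0, 0], 1],
  [[0, 0, 0], [0, 0, 0], 1],
])

```text
clock: 47.0
position: [0.5079, 0.477, 0.3277]
ee_rot: [0.071, 0.997, 0.004, 0.003]
ft_force: [-0.7, 0.5, 0.7]
grip_width: 1.001
grasp_force: 0.0
```

Run:
```python
from h import *
c=grab('wrist','w15'); print(proj(c,[[.5077,.4753,.141]]))
m,k=blobs(c,(12,30,60),(36,110,255),(200,120,360,260),300)
for q in k[:4]: e=cv2.fitEllipse(q);print(e,cv2.contourArea(q),cast(c,e[0],.141).round(4))
```

```text
[[275.22791675 175.79589738]]
((276.8737487792969, 169.0826416015625), (69.31636810302734, 95.0573501586914), 87.38969421386719) 3272.0 [[0.5015 0.4778 0.141 ]]
((297.2682189941406, 240.9146728515625), (11.937471389770508, 102.88277435302734), 116.94078826904297) 658.0 [[0.5776 0.4877 0.141 ]]
```

View pics/w15.png

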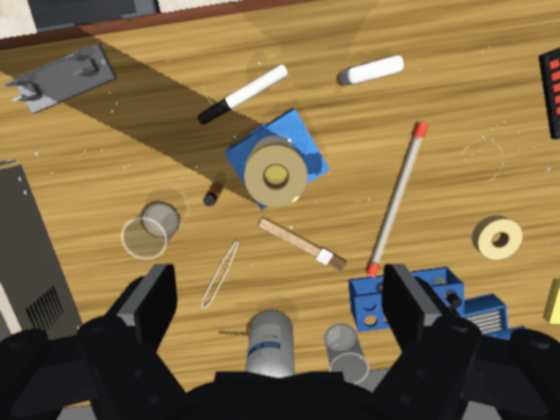

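The tape ring is centred at about (276,174), where (275,176) was expected, and the yellow jar lid shows through its hole. The marker (243,95), vial (213,190), beaker (160,222), timer and forceps are all in place, so I'm handing in.

```bash
python3 -c "
from workcell import order
print(order.hand_in())"
```

```text
the job is handed in; nothing more can be done
None
```

The job is handed in at about 47 s: marker laid in front of the box, jar on the lid, tape on the jar and vial between box and beaker, all within tolerance on my last camera measurements, though the hand-in gave no verdict.

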